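# Cap the specimen camera and stack away the slide cases

## Task

Close down the specimen imaging bench: first take the sprung dust cap that lies on the white storage plinth, pinch its two grips together, fit it fully home on the upward-looking camera's lens barrel and let the tabs spring out under the rim. Then stack all the grey slide cases that are there, right way up, one on another into a single square column on the middle of the plinth, in line with the outline printed on it. Leave the other bench things where they are.

Things in the scene. Friction and masses are not known exactly. Their poses are not given: they have to be found in the camera images.
- camera: specimen camera: white box 150 x 150 x 58 mm fixed to the bench, with an upright black barrel of 104 mm diameter on top, open upwards; to the robot's left or right, turned a little; origin at the centre of its underside, on the barrel's axis, z up
- rim (a point): centre of the top face of the camera's aluminium lens rim, 120 mm above the bench, z up. The rim is a ring 6 mm thick with a round opening of 80 mm diameter; below the ring the bore widens to 94 mm; the lens glass lies 25 mm below the rim's top face
- cap_flange (a point): black round sprung dust cap, 0.15 kg; the point is on its axis (z, up) at the underside of its flange, the face that comes to rest on the rim. Flange: disc of 94 mm diameter, 5 mm thick, above the point. Below it a spigot of 75 mm diameter, foot chamfered to 65 mm, reaches 16 mm down; on it the cap stands on the plinth at the start. Any turn about its axis fits
- cap_grips (a point): point midway between the cap's two grey upright grips, 24 mm above cap_flange on the same axis. The grips stand at + and - along the cap's y, from 5 to 33 mm above cap_flange (19 below to 9 above this point), 24 mm wide along x, 8 mm thick; outer faces 54 mm apart when sprung out, 38 mm when fully pinched. The cap is carried by its pinched grips
- tab_left (a joint): inward travel of the grip on the cap's +y side, m: 0 sprung out, 0.008 fully pinched. With the grip moves its lug, 7.5 to 13.5 mm below cap_flange, which reaches 43.5 mm from the axis when out, 35.5 mm when pinched, so the cap enters the opening only when pinched. The spring pushes out with 4 N at rest, 11 N fully pinched
- tab_right (a joint): the same for the grip and lug on the cap's -y side
- plinth_top (a point): centre of the top face of the fixed white storage plinth, a slab 210 mm (its x) by 140 mm (its y) by 10 mm high, z up; a thin grey printed outline 144 x 82 mm around this point marks where the column stands, long side of the cases along the plinth's x. To the robot's left or right, on the other side from the camera
- case_a_mid (a point): flat closed slide case of grey plastic, 130 mm long (its x) by 68 mm wide (its y) by 28 mm high, about 0.15 to 0.3 kg, solid and lid shut, paper label on top, lying right way up on the bench; all cases are alike and any may be absent; the point is its centre, half-way up (14 mm above its underside), z up
- case_b_mid (a point): flat closed slide case of grey plastic, 130 mm long (its x) by 68 mm wide (its y) by 28 mm high, about 0.15 to 0.3 kg, solid and lid shut, paper label on top, lying right way up on the bench; all cases are alike and any may be absent; the point is its centre, half-way up (14 mm above its underside), z up
- case_c_mid (a point): flat closed slide case of grey plastic, 130 mm long (its x) by 68 mm wide (its y) by 28 mm high, about 0.15 to 0.3 kg, solid and lid shut, paper label on top, lying right way up on the bench; all cases are alike and any may be absent; the point is its centre, half-way up (14 mm above its underside), z up
- case_d_mid (a point): flat closed slide case of grey plastic, 130 mm long (its x) by 68 mm wide (its y) by 28 mm high, about 0.15 to 0.3 kg, solid and lid shut, paper label on top, lying right way up on the bench; all cases are alike and any may be absent; the point is its centre, half-way up (14 mm above its underside), z up
- scissors: steel scissors lying on the bench, 140 mm long, 8 mm high; bystander; origin at the underside, near the pivot
- forceps: steel forceps lying on the bench, 120 mm long, 7 mm high; bystander; origin at the centre of the underside
- dish: pale translucent covered dish, 94 mm diameter, 15 mm high; bystander; origin at the centre of the underside
- wash_bottle: whitish translucent bottle with white cap, 64 mm diameter, 170 mm high; bystander; origin at the centre of the underside
- tub: translucent open tub, 104 mm diameter, 62 mm high; bystander; origin at the centre of the underside
- reagent_jar: amber glass jar with black cap, 72 mm diameter, 90 mm high; bystander; origin at the centre of the underside
Mind the look-alikes: they are no part of the job. Leave any blue or red look-alike of the part that bears case_a_mid alone.

How it is judged:
By the outcome, as a careful person would: the job done as asked, in the order asked, and still so for the second after the job is handed in, with the robot touching nothing.
Of case_a, case_b, case_c, case_d only 3 to 4 are there at a start; the rules pass over those that are not, and their reading is None.
At some moment in a run one of cap, case_a, case_b, case_c, case_d may be knocked a few centimetres aside while the robot is not near it.
It also fails if it takes over 210 s, if anything falls off the work surface, if the arm or the gripper's body presses on something with over 40 N, if the wrist force passes 120 N, or if a joint passes its speed limit or range.

## Robot

A 6-joint arm with a two-finger parallel gripper is mounted at the origin on the work surface. World frame = base frame: x ahead of the robot, y to its left, z up, the work surface at z = 0. Lengths are in m, angles in degrees, forces in N, time in s.
With the tool pointing down it reaches from about 0.325 to 0.875 m from the base axis. Payload 4.4 kg.
Tool frame: the origin (TCP) lies midway between the tips of the shut fingers; the grasp point (between the pads) lies arm.grip_depth behind it (arm.grip_depth is the distance from the TCP to the grasp point, in m); z points along the fingers, y is the line along which they close (so a half turn about z gives the same grasp; the last joint's range is limited). The gripper opens to 85 mm and grips with 20 to 120 N. Pads are 22 mm wide; open, the fingers measure 114 mm over their backs; the gripper's body (76 mm by 85 mm) begins 54 mm behind the grasp point. The pads swing forward as they close: fully open they stand 13 mm farther back than shut.
Start: joints at [64.716, 11.837, 88.321, -0, 79.842, -8.623], TCP at [0.165, 0.551, 0.231] pointing down, gripper open.
Joint ranges: [-156.59, 156.59], [-49.26, 127.26], [12.9, 141.05], [-63.56, 243.56], [4.71, 150.69], [-161.64, 161.64]. Speed limits (degrees/s): [159.86, 159.86, 180, 180, 180, 180].

## Interface

Orientations are given as [roll, pitch, yaw] about the fixed x, y, z axes, in that order (R = Rz(yaw) Ry(pitch) Rx(roll)).
In Python, from workcell import telemetry, optics, arm gives the robot as it stands.
- The arm moves only by the tool step_arm, never from a script. Its argument "increments" is a list of rows, each an object with "dp": the shift along the tool's x, y, z in m, a list of three; "roll": the turn about the tool's z in rad; "claw": the opening in per cent of the stroke, from 0 (shut) to 100 (fully open). In form: [{"dp": [tx, ty, tz], "roll": roll, "claw": claw}, ...]. A call has 1 to 12 rows; each row is the pose to reach, as a shift and turn from the pose commanded when the call began, along the tool's axes at that moment; what a row does not reach only later rows make up. A row lasts 1/10 s, in which the tool goes at most 50 mm and 8.59 degrees, less where a joint would pass 70% of its speed; a pose out of reach is approached as far as the arm can. A call with a gripper value outside its range is refused whole. The fingers move at their own pace and stop on an object; the grip force is fixed at half the most. Time passes only in rows, so rows that repeat a pose let the fingers close. It gives the time, the measured TCP pose, the force, the opening and the grip force at its end, in the units of the state.
- telemetry.read_state(): the state, without advancing time (a new reading comes with each control period).
- optics.capture(name): name is "scene" or "top" or "wrist"; returns the picture (420x560x3 uint8, red, green, blue); there is no depth.
- optics.camera_info(name): a dict with "fx", "fy", "cx", "cy" (pixels), "rvec" (rotation vector, rad) and "tvec" (3), from world to camera coordinates, as OpenCV has them. Camera axes: x right, y down, z forward; pixel columns grow to the right and rows downward; lengths in m; the calibration is good to about 2 mm. A picture is of the moment at which its call begins: read the wrist's pose just before it. camera_info takes no time and is no camera call; for the wrist camera it gives the pose at the moment of the call.
- arm.finish_job(): hands the job in; it is judged then, once.
The state is a dict: "t": time; "joint_pos": joint angles; "qvel": joint speeds; "effort": joint torques, N m; "ee_pos": TCP position; "eef_rot": TCP orientation; "contact_force": force on the tool from outside, world axes, zero at the start; "wrist_torque": the same for the moment, N m; "opening": opening from 0.0 (shut) to 1.0 (fully open); "gripper_force": force on a finger pad.
Only numpy, scipy, OpenCV 4.12 (cv2) and the standard library are available. Lean on these libraries where they do the work, as an engineer would, in place of code of your own. Each camera call takes 0.05 s, during which the arm holds its last target. There are 200 camera calls.

## Working session

There is one attempt and no reset: what is moved stays moved. The work goes in short steps, Python scripts to look and compute and a tool call to move; the robot and the scene stay as the last step left them, time stands still between calls to the robot, and variables do not carry over. Pictures are saved under pics/ and viewed, at most 14 in all, crops included, and the job is handed in when it is done.

Besides the shell and the picture viewer there is one more tool, called after "Emit:" as a command line: name --argument value ..., lists and objects as JSON in quotes. step_arm: Moves the arm, as the interface text tells. Its arguments: {"type":"object","properties":{"increments":{"type":"array"}},"required":["increments"]}

```bash
mkdir -p pics; ls
python3 - <<'E'
from workcell import telemetry, optics, arm
import cv2,numpy as np
print(telemetry.read_state(), arm.grip_depth)
for n in("scene","top","wrist"):
    i=optics.camera_info(n); print(n,i)
    im=optics.capture(n); np.save(f"pics/{n}0.npy",im); cv2.imwrite(f"pics/{n}0.png",im[:,:,::-1])
a=cv2.imread("pics/top0.png"); cv2.imwrite("pics/top0b.png",cv2.resize(a,(800,600)))
a=cv2.imread("pics/scene0.png"); cv2.imwrite("pics/scene0b.png",cv2.resize(a,(800,600)))
E
```

```text
pics
{'t': 0.0, 'joint_pos': array([ 6.47179928e+01,  1.18850987e+01,  8.84047327e+01, -9.66477280e-04,
        7.98412310e+01, -8.62409675e+00]), 'qvel': array([-0.07272035, -0.03450062,  0.04720996, -0.05570132, -0.0973191 ,
       -0.00606796]), 'effort': array([-2.00647766e-03, -3.83042049e+01, -2.91590327e+01, -4.78692455e-04,
        1.06496140e-02, -3.38895290e-06]), 'ee_pos': array([0.16452831, 0.55017173, 0.23011789]), 'eef_rot': array([-1.79870277e+02, -1.87127643e-02,  1.63342240e+02]), 'contact_force': array([-0.42720778,  1.02088611,  0.62889792]), 'wrist_torque': array([ 0.0342278 ,  0.00235574, -0.04933721]), 'gripper_force': 0.0, 'opening': 1.000677916148848} 0.0187
scene {'fx': 528.2164836833192, 'fy': 528.2164836833192, 'cx': 283.40096642553965, 'cy': 207.78681936676963, 'rvec': array([ 0.73877422,  2.45045773, -1.27204956]), 'tvec': array([ 0.43247076, -0.10317149,  1.74193977])}
top {'fx': 484.35540605410876, 'fy': 484.35540605410876, 'cx': 276.8593615449276, 'cy': 211.17490264030633, 'rvec': array([ 2.15970891, -2.18546174,  0.12733588]), 'tvec': array([0.01193751, 0.58187594, 1.27141406])}
wrist {'fx': 371.94629359053704, 'fy': 371.94629359053704, 'cx': 278.7228478226434, 'cy': 211.3953430435522, 'rvec': array([-2.33386462, -1.73815848, -0.23927848]), 'tvec': array([-0.5747836 , -0.03739328,  0.37753142])}
```

View pics/top0b.png

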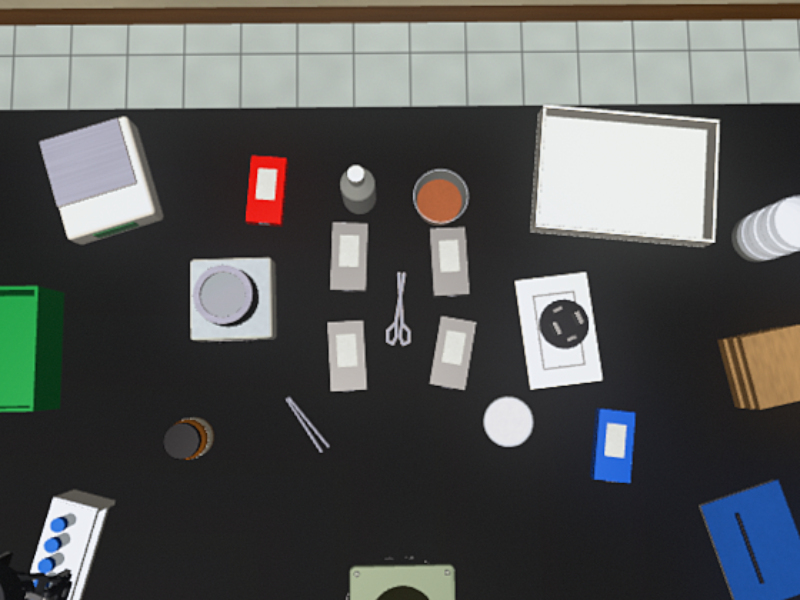

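View pics/scene0b.png

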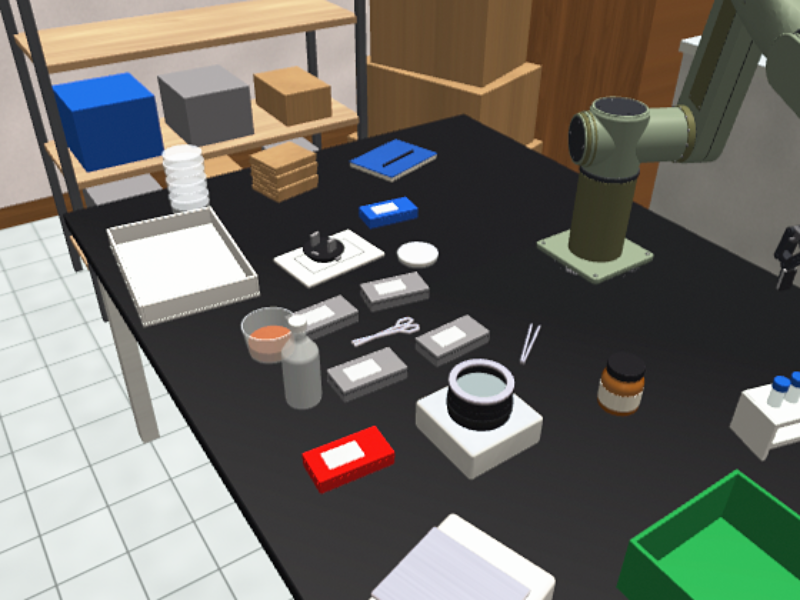

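Top view (800x600): four grey cases at (349,256), (450,261), (347,355) and (453,352). The red look-alike is at (266,190) and the blue one at (615,445); both stay where they are. The cap is on the plinth at (564,323); it could be confused with the jar's black cap at (188,440) or the dish at (508,421). The camera rim is at (223,294) and the plinth at (559,331).

```bash
cat > h.py <<'E'
from workcell import telemetry, optics, arm
import cv2,numpy as np
from scipy.spatial.transform import Rotation as R
def snap(n,save=None):
    i=optics.camera_info(n); im=optics.capture(n)
    if save: cv2.imwrite(f"pics/{save}.png",im[:,:,::-1])
    return im,i
def toplane(uv,i,z):
    uv=np.asarray(uv,float).reshape(-1,2); M=cv2.Rodrigues(np.array(i["rvec"]))[0]
    c=-M.T@np.array(i["tvec"]); d=np.c_[(uv[:,0]-i["cx"])/i["fx"],(uv[:,1]-i["cy"])/i["fy"],np.ones(len(uv))]@M
    return (c+d*((z-c[2])/d[:,2])[:,None])[:,:2]
def topix(P,i):
    K=np.array([[i["fx"],0,i["cx"]],[0,i["fy"],i["cy"]],[0,0,1]])
    return cv2.projectPoints(np.asarray(P,float).reshape(-1,1,3),np.array(i["rvec"]),np.array(i["tvec"]),K,None)[0].reshape(-1,2)
def rects(mask,i,z,amin=150):
    out=[]
    for c in cv2.findContours(mask.astype(np.uint8)*255,cv2.RETR_EXTERNAL,cv2.CHAIN_APPROX_NONE)[0]:
        if cv2.contourArea(c)<amin: continue
        (x,y),(w,h),a=cv2.minAreaRect((toplane(c,i,z)*1000).astype(np.float32))
        if w<h: w,h,a=h,w,a+90
        out.append((round(x/1000,4),round(y/1000,4),round(w),round(h),round((a+90)%180-90,1)))
    return out
def fit(c,i,z): return rects(c,i,z)
def toolmove(dx,dy):
    """world shift -> tool axes"""
    s=telemetry.read_state(); M=R.from_euler("xyz",s["eef_rot"],degrees=True)
    return M.inv().apply([dx,dy,0])
def grey(im,lo=110,hi=190):
    f=im.astype(int); sat=f.max(2)-f.min(2); v=f.mean(2)
    return (sat<25)&(v>lo)
E
python3 - <<'E'
from h import *
im=np.load("pics/top0.npy"); i=optics.camera_info("top")
print(im[195,244],im[180,244],im[225,391],im[205,156],im[235,374])
m=grey(im,110); print("z28",[r for r in rects(m,i,.028) ])
print("plinth",[r for r in rects(m,i,.010) if r[2]>180])
print("rim",[r for r in rects(m,i,.12)if r[2]<160 and r[2]>60])
print("cam top",[r for r in rects(m,i,.058)if r[2]<200 and r[2]>60])
# cap flange
cr=cv2.resize(im[170:290,340:440],(700,600)[::1],interpolation=cv2.INTER_CUBIC)
c2=cv2.resize(im[170:250,120:210],(675,600),interpolation=cv2.INTER_CUBIC)
cv2.imwrite("pics/cap0.png",cr[:,:,::-1])
E
```

```text
[176 172 169] [224 225 220] [56 54 58] [176 177 185] [236 238 243]
z28 [(0.1428, 0.6065, 170, 102, -15.2), (0.32, -0.3977, 58, 35, -7.2), (0.3579, -0.1993, 92, 90, -1.9), (0.4827, 0.0978, 130, 68, 2.7), (0.4858, -0.1003, 130, 68, -10.8), (0.5264, -0.3002, 208, 139, 6.3), (0.5709, 0.0008, 138, 46, -0.6), (0.592, 0.315, 157, 153, 1.1), (0.6588, -0.0977, 133, 69, 2.4), (0.6711, 0.0933, 132, 68, -2.2), (0.7128, -0.719, 144, 104, -74.1), (0.8124, 0.2517, 58, 34, -4.6), (0.8111, 0.0772, 64, 64, -38.3), (0.8286, 0.5737, 206, 176, 17.3), (0.9137, -0.0134, 1574, 453, 89.6)]
plinth [(0.5275, -0.3046, 211, 141, 6.3), (0.8339, 0.5814, 209, 179, 17.3), (0.9202, -0.0139, 1595, 460, 89.6)]
rim [(0.1642, 0.565, 158, 95, -15.2), (0.3641, -0.1837, 85, 84, -1.9), (0.4801, 0.0923, 121, 63, 2.7), (0.4829, -0.0917, 121, 63, -10.8), (0.562, 0.0022, 128, 42, -0.6), (0.5816, 0.2941, 146, 142, 1.1), (0.6436, -0.0893, 124, 64, 2.4), (0.6551, 0.0881, 122, 63, -2.2), (0.6938, -0.6666, 134, 97, -74.1)]
cam top [(0.1498, 0.593, 166, 100, -15.2), (0.36, -0.1942, 90, 88, -1.9), (0.4819, 0.096, 127, 67, 2.7), (0.4849, -0.0975, 127, 67, -10.8), (0.568, 0.0013, 135, 45, -0.6), (0.5886, 0.3082, 153, 149, 1.1), (0.6539, -0.0949, 130, 67, 2.4), (0.6659, 0.0916, 129, 66, -2.2), (0.7066, -0.7019, 141, 102, -74.1), (0.8026, 0.0759, 62, 62, -38.3)]
```

View pics/cap0.png

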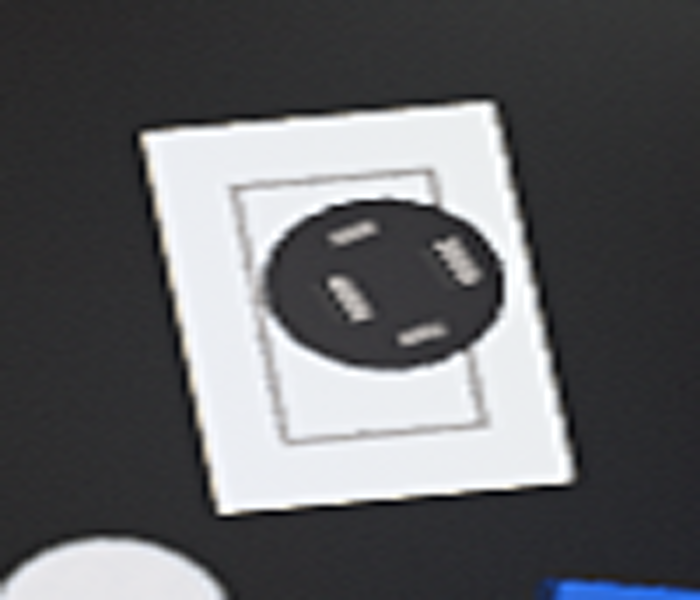

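The crop shows the black cap on the plinth. The two larger striped grips are at crop (350,298) and (458,262); the flat marks at (353,233) and (422,333) are not grips.

Run:
```python
from h import *
i=optics.camera_info("top")
p=lambda x,y:(340+x/7-.5,170+y/5-.5)
g=toplane([p(346,290),p(456,252)],i,.059); b=toplane([p(350,298),p(458,262)],i,.045);f=toplane([p(353,233),p(422,333)],i,.031)
for q in(g,b,f): d=q[0]-q[1]; print(q.mean(0),np.linalg.norm(d),np.degrees(np.arctan2(d[1],d[0])))
im=np.load("pics/top0.npy").astype(int); 
# flange: dark disc filled inside plinth
v=im.mean(2); m=np.zeros(v.shape,np.uint8); m[205:245,375:415]=(v<110)[205:245,375:415]
c=max(cv2.findContours(m,0,1)[0],key=cv2.contourArea)
(x,y),r=cv2.minEnclosingCircle((toplane(cv2.convexHull(c),i,.031)*1000).astype(np.float32)); print("flange",x,y,r)
e=cv2.fitEllipse((toplane(c,i,.031)*1000).astype(np.float32));print(e)
# rim
gm=np.zeros(v.shape,np.uint8); sub=im[180:232,130:182]; 
gm[180:232,130:182]=((sub[:,:,2]-sub[:,:,0]>5))
for c in cv2.findContours(gm,0,1)[0]:
  if cv2.contourArea(c)>100: print("rim",cv2.fitEllipse((toplane(c,i,.12)*1000).astype(np.float32)))
print(telemetry.read_state()["ee_pos"], toolmove(1,0),toolmove(0,1))
```

```text
[ 0.54231815 -0.3095648 ] 0.046516006966628526 114.85874779443299
[ 0.53858521 -0.31417354] 0.04584185155145258 114.07039673998398
[ 0.53811494 -0.31138023] 0.05941760529591252 24.343438020955134
flange 537.9520263671875 -310.64788818359375 46.05293273925781
((537.6224975585938, -310.7066345214844), (89.14307403564453, 89.78264617919922), 8.049528121948242)
rim ((587.6348876953125, 302.9408264160156), (136.11756896972656, 144.8739471435547), 98.4910888671875)
[0.16460574 0.55028239 0.23033171] [-9.58014043e-01  2.86720151e-01 -8.04703718e-04] [ 0.28672114  0.95801255 -0.00171602]
```

Emit:
step_arm --increments '[{"dp": [-0.036, -0.024, 0], "roll": 0.14, "claw": 100}, {"dp": [-0.073, -0.048, 0], "roll": 0.28, "claw": 100}, {"dp": [-0.109, -0.072, 0], "roll": 0.42, "claw": 100}, {"dp": [-0.145, -0.096, 0], "roll": 0.56, "claw": 100}, {"dp": [-0.181, -0.12, 0], "roll": 0.7, "claw": 100}, {"dp": [-0.218, -0.144, 0], "roll": 0.84, "claw": 100}, {"dp": [-0.254, -0.168, 0], "roll": 0.98, "claw": 100}, {"dp": [-0.29, -0.191, 0], "roll": 1.12, "claw": 100}, {"dp": [-0.327, -0.215, 0], "roll": 1.26, "claw": 100}, {"dp": [-0.363, -0.239, 0], "roll": 1.4, "claw": 100}, {"dp": [-0.4, -0.263, 0], "roll": 1.54, "claw": 100}, {"dp": [-0.436, -0.287, 0], "roll": 1.68, "claw": 100}]'

```text
t: 1.35
ee_pos: [0.501, 0.1493, 0.231]
eef_rot: [-180.0, 0.0, 66.7]
contact_force: [0.9, 1.1, 0.3]
opening: 1.004
gripper_force: 0.0
```

Run:
```python
from h import *
s=telemetry.read_state();print(s["ee_pos"],s["eef_rot"],s["joint_pos"])
print(toolmove(*(np.array([.538,-.311])-s["ee_pos"][:2])))
```

```text
[0.50101353 0.14925031 0.23102982] [-1.79980211e+02  1.82992894e-03  6.67318521e+01] [7.09259710e+00 5.49766221e+00 9.56088469e+01 8.58325656e-03
 7.89114907e+01 3.03590932e+01]
[-4.08205424e-01  2.15793126e-01 -6.14923401e-05]
```

Emit:
step_arm --increments '[{"dp": [-0.037, 0.02, 0], "roll": 0.07, "claw": 100}, {"dp": [-0.074, 0.039, 0], "roll": 0.14, "claw": 100}, {"dp": [-0.111, 0.059, 0], "roll": 0.21, "claw": 100}, {"dp": [-0.148, 0.078, 0], "roll": 0.28, "claw": 100}, {"dp": [-0.186, 0.098, 0], "roll": 0.35, "claw": 100}, {"dp": [-0.223, 0.118, 0], "roll": 0.42, "claw": 100}, {"dp": [-0.26, 0.137, 0], "roll": 0.49, "claw": 100}, {"dp": [-0.297, 0.157, 0], "roll": 0.56, "claw": 100}, {"dp": [-0.334, 0.177, 0], "roll": 0.63, "claw": 100}, {"dp": [-0.371, 0.196, 0], "roll": 0.69, "claw": 100}, {"dp": [-0.408, 0.216, 0], "roll": 0.739, "claw": 100}, {"dp": [-0.408, 0.216, 0], "roll": 0.739, "claw": 100}]'

```text
t: 2.55
ee_pos: [0.5397, -0.3143, 0.2305]
eef_rot: [179.9, 0.1, 24.4]
contact_force: [-0.1, 0.5, 0.0]
opening: 1.003
gripper_force: 0.0
```

Run:
```python
from h import *
s=telemetry.read_state();print(s["ee_pos"],s["eef_rot"])
im,i=snap("wrist","w1"); np.save("pics/w1.npy",im)
print(i,topix([[.538,-.311,.031],[.538,-.311,.059]],i))
```

```text
[ 0.53974339 -0.31425257  0.23045745] [1.79901832e+02 7.01035169e-02 2.43932604e+01]
{'fx': 371.94629359053704, 'fy': 371.94629359053704, 'cx': 278.7228478226434, 'cy': 211.3953430435522, 'rvec': array([-2.43761585,  1.57133404,  0.21741002]), 'tvec': array([-0.5103539 ,  0.31499708,  0.47637468])} [[273.53263885 185.31377241]
 [273.13918573 191.9883801 ]]
```

View pics/w1.png

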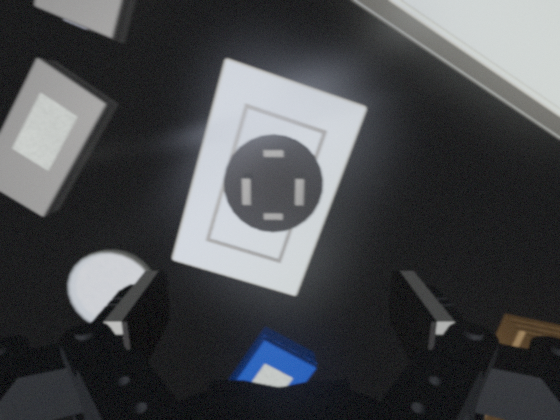

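The wrist view shows the cap at (273,183), with its grips at (246,191) and (300,191). They lie across the fingers and within 1 mm of the estimate, so I descend and pinch.

Emit:
step_arm --increments '[{"dp": [0, 0, 0.03], "roll": 0, "claw": 100}, {"dp": [0, 0, 0.065], "roll": 0, "claw": 100}, {"dp": [0, 0, 0.1], "roll": 0, "claw": 100}, {"dp": [0, 0, 0.13], "roll": 0, "claw": 100}, {"dp": [0, 0, 0.155], "roll": 0, "claw": 100}, {"dp": [0, 0, 0.175], "roll": 0, "claw": 100}, {"dp": [0, 0, 0.185], "roll": 0, "claw": 100}, {"dp": [0, 0, 0.185], "roll": 0, "claw": 100}]'

```text
t: 3.4
ee_pos: [0.5392, -0.307, 0.0445]
eef_rot: [-179.8, 0.1, 24.8]
contact_force: [-0.3, -0.2, -0.2]
opening: 0.996
gripper_force: 0.0
```

Run:
```python
from h import *
s=telemetry.read_state();print(s["ee_pos"],s["eef_rot"],toolmove(*(np.array([.538,-.311])-s["ee_pos"][:2])))
```

```text
[ 0.53916241 -0.30696097  0.04446024] [-1.79771962e+02  1.05939623e-01  2.48110313e+01] [-2.74999921e-03  3.17842905e-03 -7.56545626e-06]
```

Emit:
step_arm --increments '[{"dp": [0, 0, 0.006], "roll": 0, "claw": 100}, {"dp": [0, 0, 0.012], "roll": 0, "claw": 100}, {"dp": [0, 0, 0.013], "roll": 0, "claw": 100}, {"dp": [0, 0, 0.013], "roll": 0, "claw": 100}, {"dp": [0, 0, 0.013], "roll": 0, "claw": 100}]'

```text
t: 3.9
ee_pos: [0.5406, -0.3092, 0.0337]
eef_rot: [180.0, -0.0, 24.7]
contact_force: [0.3, -0.0, -0.5]
opening: 1.002
gripper_force: 0.0
```

Emit:
step_arm --increments '[{"dp": [-0.003, 0, 0.002], "roll": 0, "claw": 100}, {"dp": [-0.003, 0, 0.002], "roll": 0, "claw": 60}, {"dp": [-0.003, 0, 0.002], "roll": 0, "claw": 40}, {"dp": [-0.003, 0, 0.002], "roll": 0, "claw": 20}, {"dp": [-0.003, 0, 0.002], "roll": 0, "claw": 0}, {"dp": [-0.003, 0, 0.002], "roll": 0, "claw": 0}, {"dp": [-0.003, 0, 0.002], "roll": 0, "claw": 0}, {"dp": [-0.003, 0, 0.002], "roll": 0, "claw": 0}, {"dp": [-0.003, 0, 0.002], "roll": 0, "claw": 0}, {"dp": [-0.003, 0, 0.002], "roll": 0, "claw": 0}]'

```text
t: 4.9
ee_pos: [0.539, -0.3113, 0.0343]
eef_rot: [179.8, -0.1, 24.7]
contact_force: [-0.8, 0.6, 11.3]
opening: 0.393
gripper_force: 63.6
```

Emit:
step_arm --increments '[{"dp": [0, 0, -0.01], "roll": 0, "claw": 0}, {"dp": [0, 0, -0.03], "roll": 0, "claw": 0}, {"dp": [0, 0, -0.06], "roll": 0, "claw": 0}, {"dp": [0, 0, -0.09], "roll": 0, "claw": 0}, {"dp": [0, 0, -0.12], "roll": 0, "claw": 0}, {"dp": [0, 0, -0.15], "roll": 0, "claw": 0}, {"dp": [0, 0, -0.175], "roll": 0, "claw": 0}, {"dp": [0, 0, -0.19], "roll": 0, "claw": 0}, {"dp": [0, 0, -0.2], "roll": 0, "claw": 0}, {"dp": [0, 0, -0.2], "roll": 0, "claw": 0}]'

```text
t: 5.9
ee_pos: [0.538, -0.3106, 0.2323]
eef_rot: [179.9, -0.0, 24.7]
contact_force: [1.1, 0.2, -1.4]
opening: 0.395
gripper_force: 60.2
```

Run:
```python
from h import *
im,i=snap("wrist","w2"); t,ti=snap("top","t2"); np.save("pics/t2.npy",t)
s=telemetry.read_state(); print(s["ee_pos"],s["eef_rot"],s["opening"],s["gripper_force"],s["contact_force"])
m=grey(t,110); print([r for r in rects(m,ti,.028) if 120<r[2]<140]);print([r for r in rects(m,ti,.01) if 205<r[2]<215 and r[3]<150]);
cv2.imwrite("pics/j2.png",np.hstack([im[100:400,100:460],cv2.resize(t[170:245,115:205],(360,300),interpolation=cv2.INTER_CUBIC)])[:,:,::-1])
```

```text
[ 0.53700378 -0.30980863  0.22983414] [-1.79876560e+02  6.45466489e-02  2.47380583e+01] 0.39043261918047967 60.21911859512329 [-0.13518382  0.66793952 -1.02744886]
[(0.4827, 0.0978, 130, 68, 2.7), (0.4858, -0.1003, 130, 68, -10.8), (0.5709, 0.0008, 138, 46, -0.6), (0.6588, -0.0977, 133, 69, 2.4), (0.6711, 0.0933, 132, 68, -2.2)]
[(0.5275, -0.3044, 211, 141, 6.3)]
```

View pics/j2.png

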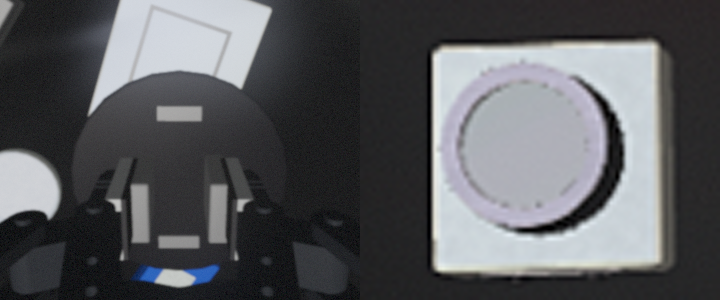

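The cap is held between the pads, flange centre near w2 (279,275). The rim is in plain view in the top crop.

```bash
cat >> h.py <<'E'
def circ(mask,i,z,amin=300):
    for c in cv2.findContours(mask.astype(np.uint8),cv2.RETR_LIST,cv2.CHAIN_APPROX_NONE)[0]:
        if cv2.contourArea(c)<amin: continue
        P=toplane(c,i,z); A=np.c_[2*P,np.ones(len(P))]; k=np.linalg.lstsq(A,(P**2).sum(1),rcond=None)[0]
        r=np.sqrt(k[2]+k[0]**2+k[1]**2); res=np.hypot(P[:,0]-k[0],P[:,1]-k[1])-r
        print("circ",k[:2].round(4),"r",r.round(4),"rms",res.std().round(4), "n",len(c))
E
python3 - <<'E'
from h import *
t=np.load("pics/t2.npy").astype(int);i=optics.camera_info("top")
sub=np.zeros(t.shape[:2],bool); sub[178:235,125:195]=1
d=t[:,:,2]-t[:,:,1]
print(t[206,150:185:1].tolist()[::3], t[187,150:160:3].tolist(),t[215,180:188,:].tolist()[::3])
lav=sub&(d>=8); circ(lav,i,.12)
E
```

```text
[[173, 175, 183], [175, 176, 184], [174, 175, 183], [174, 175, 184], [175, 175, 184], [175, 176, 184], [174, 176, 183], [171, 171, 180], [186, 183, 203], [26, 25, 25], [41, 41, 42], [203, 212, 216]] [[179, 175, 194], [182, 179, 199], [183, 180, 197], [183, 180, 197]] [[184, 192, 196], [200, 208, 213], [198, 206, 212]]
circ [0.5954 0.3151] r 0.0331 rms 0.0103 n 93
circ [0.5902 0.3097] r 0.0512 rms 0.0008 n 117
```

Emit:
step_arm --increments '[{"dp": [0.004, -0.012, 0], "roll": 0, "claw": 0}, {"dp": [0.013, -0.04, 0], "roll": 0, "claw": 0}, {"dp": [0.026, -0.08, 0], "roll": 0, "claw": 0}, {"dp": [0.04, -0.122, 0], "roll": 0, "claw": 0}, {"dp": [0.053, -0.164, 0], "roll": 0, "claw": 0}, {"dp": [0.067, -0.206, 0], "roll": 0, "claw": 0}, {"dp": [0.081, -0.248, 0], "roll": 0, "claw": 0}, {"dp": [0.095, -0.29, 0], "roll": 0, "claw": 0}, {"dp": [0.108, -0.332, 0], "roll": 0, "claw": 0}, {"dp": [0.122, -0.374, 0], "roll": 0, "claw": 0}, {"dp": [0.136, -0.416, 0], "roll": 0, "claw": 0}, {"dp": [0.149, -0.455, 0], "roll": 0, "claw": 0}]'

```text
t: 7.2
ee_pos: [0.4804, 0.1677, 0.23]
eef_rot: [-179.9, 0.1, 24.8]
contact_force: [0.9, -0.2, -1.1]
opening: 0.39
gripper_force: 60.2
```

Emit:
step_arm --increments '[{"dp": [0.011, -0.034, 0], "roll": 0, "claw": 0}, {"dp": [0.019, -0.06, 0], "roll": 0, "claw": 0}, {"dp": [0.025, -0.077, 0], "roll": 0, "claw": 0}, {"dp": [0.028, -0.087, 0], "roll": 0, "claw": 0}, {"dp": [0.028, -0.087, 0], "roll": 0, "claw": 0}, {"dp": [0.028, -0.087, 0], "roll": 0, "claw": 0}]'

```text
t: 7.8
ee_pos: [0.471, 0.2555, 0.2307]
eef_rot: [180.0, 0.1, 24.7]
contact_force: [-0.0, -0.1, -1.6]
opening: 0.391
gripper_force: 60.2
```

Run:
```python
from h import *
im,i=snap("wrist","w3"); np.save("pics/w3.npy",im)
s=telemetry.read_state(); print(s["ee_pos"],s["eef_rot"],s["opening"])
M=cv2.Rodrigues(i["rvec"])[0];print("cam",-M.T@i["tvec"],topix([[.59,.31,.12]],i))
```

```text
[0.47133859 0.2552204  0.23084767] [1.79975936e+02 6.16507287e-02 2.46986571e+01] 0.3895468422874011
cam [0.53641695 0.28464467 0.3728866 ] [[277.75193477   4.57172278]]
```

View pics/w3.png

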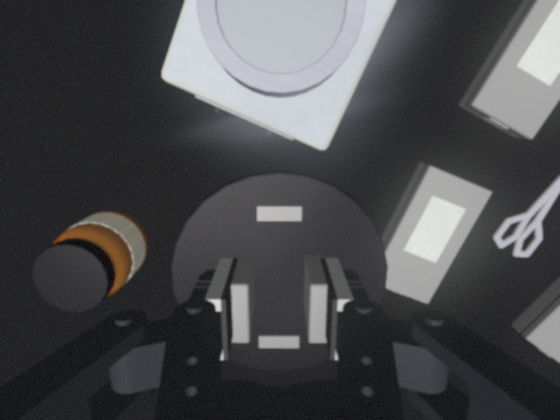

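The wrist view shows the rim arc centred near (281,5) and the flange disc near (279,272). I'll fit both.

```bash
cat >> h.py <<'E'
def fitc(P):
    P=np.asarray(P); A=np.c_[2*P,np.ones(len(P))]; k=np.linalg.lstsq(A,(P**2).sum(1),rcond=None)[0]
    r=np.sqrt(k[2]+k[0]**2+k[1]**2); return k[:2],r,(np.hypot(*(P-k[:2]).T)-r).std()
def edges(img,c,r0,r1,angs,sgn):
    """strongest radial step (sgn +1 dark->bright outward) from pixel c"""
    g=cv2.GaussianBlur(img,(0,0),1).astype(float); out=[]
    rr=np.arange(r0,r1,.5)
    for a in np.radians(angs):
        x=(c[0]+rr*np.cos(a)).astype(np.float32);y=(c[1]+rr*np.sin(a)).astype(np.float32)
        ok=(x>1)&(x<558)&(y>1)&(y<418)
        if ok.sum()<len(rr): continue
        p=cv2.remap(g.astype(np.float32),x[None],y[None],1)[0]; d=sgn*np.gradient(p); k=d.argmax(); out.append((x[k],y[k]))
    return np.array(out)
E
python3 - <<'E'
from h import *
im=np.load("pics/w3.npy");i=optics.camera_info("wrist");s=telemetry.read_state()
g=cv2.cvtColor(im,cv2.COLOR_RGB2GRAY); print(g[60,200:270:3].tolist())
sat=(im[:,:,2].astype(int)-im[:,:,1]).clip(0,50)*5
for nm,img,sg,r0,r1 in(("outer",sat.astype(np.uint8),-1,70,100),("inner",g,1,52,75)):
    E=edges(img,(281,6),r0,r1,range(5,176,4),sg); c,r,sd=fitc(toplane(E,i,.12)); print(nm,c,r,sd)
for z in(.004,):
    zf=s["ee_pos"][2]-.0083+z
    E=edges(g,(279,278),85,125,list(range(195,346,3)),-1); 
    c,r,sd=fitc(toplane(E,i,zf)); print("flange",c,r,sd,"tcp",s["ee_pos"])
E
```

```text
[215, 215, 215, 214, 214, 211, 194, 197, 199, 198, 199, 199, 199, 199, 184, 190, 195, 197, 196, 195, 195, 195, 195, 195]
outer [0.59126859 0.30827761] 0.05099949468802422 0.0002546933100070832
inner [0.5913819  0.30820556] 0.04062611381446979 0.00017990714978910488
flange [0.47157192 0.25434655] 0.045850401169408535 0.001358436027529785 tcp [0.47133859 0.2552204  0.23084767]
```

Emit:
step_arm --increments '[{"dp": [0.02, 0, 0], "roll": 0, "claw": 0}, {"dp": [0.05, 0.001, 0], "roll": 0, "claw": 0}, {"dp": [0.085, 0.001, 0], "roll": 0, "claw": 0}, {"dp": [0.11, 0.0015, 0], "roll": 0, "claw": 0}, {"dp": [0.125, 0.0015, 0.01], "roll": 0, "claw": 0}, {"dp": [0.131, 0.0015, 0.03], "roll": 0, "claw": 0}, {"dp": [0.131, 0.0015, 0.05], "roll": 0, "claw": 0}, {"dp": [0.131, 0.0015, 0.065], "roll": 0, "claw": 0}, {"dp": [0.131, 0.0015, 0.075], "roll": 0, "claw": 0}, {"dp": [0.131, 0.0015, 0.075], "roll": 0, "claw": 0}, {"dp": [0.131, 0.0015, 0.075], "roll": 0, "claw": 0}, {"dp": [0.131, 0.0015, 0.075], "roll": 0, "claw": 0}]'

```text
t: 9.05
ee_pos: [0.592, 0.3098, 0.1579]
eef_rot: [180.0, -0.2, 24.7]
contact_force: [0.1, -0.6, -1.2]
opening: 0.391
gripper_force: 60.2
```

Emit:
step_arm --increments '[{"dp": [0, 0, 0.003], "roll": 0, "claw": 0}, {"dp": [0, 0, 0.006], "roll": 0, "claw": 0}, {"dp": [0, 0, 0.009], "roll": 0, "claw": 0}, {"dp": [0, 0, 0.012], "roll": 0, "claw": 0}, {"dp": [0, 0, 0.015], "roll": 0, "claw": 0}, {"dp": [0, 0, 0.015], "roll": 0, "claw": 0}]'

```text
t: 9.65
ee_pos: [0.5907, 0.3094, 0.1404]
eef_rot: [-180.0, 0.1, 24.7]
contact_force: [-0.2, -0.5, -1.4]
opening: 0.391
gripper_force: 60.2
```

Emit:
step_arm --increments '[{"dp": [0, 0, 0.003], "roll": 0, "claw": 0}, {"dp": [0, 0, 0.006], "roll": 0, "claw": 0}, {"dp": [0, 0, 0.009], "roll": 0, "claw": 0}, {"dp": [0, 0, 0.0105], "roll": 0, "claw": 0}, {"dp": [0, 0, 0.0105], "roll": 0, "claw": 0}]'

```text
t: 10.15
ee_pos: [0.5909, 0.3094, 0.1303]
eef_rot: [-180.0, 0.0, 24.7]
contact_force: [0.9, -0.1, -1.5]
opening: 0.389
gripper_force: 60.2
```

Emit:
step_arm --increments '[{"dp": [0, 0, 0.001], "roll": 0, "claw": 0}, {"dp": [0, 0, 0.002], "roll": 0, "claw": 0}, {"dp": [0, 0, 0.003], "roll": 0, "claw": 0}, {"dp": [0, 0, 0.003], "roll": 0, "claw": 0}]'

```text
t: 10.55
ee_pos: [0.5914, 0.3096, 0.1284]
eef_rot: [180.0, -0.0, 24.7]
contact_force: [-0.6, 0.0, 0.2]
opening: 0.395
gripper_force: 60.9
```

Contact is starting: the weight has come off the tool.

Emit:
step_arm --increments '[{"dp": [0, 0, 0.0005], "roll": 0, "claw": 0}, {"dp": [0, 0, 0.001], "roll": 0, "claw": 0}, {"dp": [0, 0, 0.0015], "roll": 0, "claw": 0}, {"dp": [0, 0, 0.0015], "roll": 0, "claw": 0}]'

```text
t: 10.95
ee_pos: [0.5914, 0.3096, 0.1283]
eef_rot: [180.0, -0.1, 24.7]
contact_force: [-3.8, -1.7, 6.9]
opening: 0.392
gripper_force: 62.6
```

Seated, with the downward push rising and no further travel. I open and retreat.

Emit:
step_arm --increments '[{"dp": [0, 0, 0.0015], "roll": 0, "claw": 55}, {"dp": [0, 0, 0.0015], "roll": 0, "claw": 70}, {"dp": [0, 0, 0.0], "roll": 0, "claw": 100}, {"dp": [0, 0, 0.0], "roll": 0, "claw": 100}, {"dp": [0, 0, 0.0], "roll": 0, "claw": 100}, {"dp": [0, 0, 0.0], "roll": 0, "claw": 100}, {"dp": [0, 0, -0.02], "roll": 0, "claw": 100}, {"dp": [0, 0, -0.05], "roll": 0, "claw": 100}, {"dp": [0, 0, -0.08], "roll": 0, "claw": 100}, {"dp": [0, 0, -0.1], "roll": 0, "claw": 100}, {"dp": [0, 0, -0.1], "roll": 0, "claw": 100}]'

```text
t: 12.05
ee_pos: [0.5936, 0.3104, 0.2311]
eef_rot: [180.0, -0.5, 24.7]
contact_force: [1.0, -0.0, 0.3]
opening: 1.0
gripper_force: 0.0
```

Run:
```python
from h import *
im,i=snap("wrist","w4"); t,ti=snap("top","t4"); s,si=snap("scene","s4")
m=grey(t,110); print([r for r in rects(m,ti,.028) if 120<r[2]<140]);print([r for r in rects(m,ti,.01) if 200<r[2]<220 and r[3]<150])
g=cv2.cvtColor(im,cv2.COLOR_RGB2GRAY); p=topix([[.5913,.309,.125],[.5913,.309,.153]],i); print(p)
for r in rects(m,ti,.028):
  if 120<r[2]<140: pass
cv2.imwrite("pics/j4.png",np.hstack([im[60:360,130:430],cv2.resize(s[230:340,280:390],(300,300),interpolation=cv2.INTER_CUBIC)])[:,:,::-1])
```

```text
[(0.4828, 0.0978, 130, 68, 2.7), (0.4858, -0.1003, 130, 68, -10.8), (0.5709, 0.0008, 138, 46, -0.6), (0.6588, -0.0977, 133, 69, 2.4), (0.6711, 0.0933, 132, 68, -2.2)]
[(0.5275, -0.3046, 211, 141, 6.3)]
[[277.91894161 217.80230107]
 [277.83514345 230.37251068]]
```

View pics/j4.png

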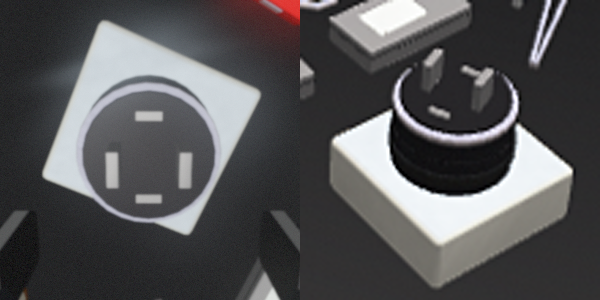

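The cap sits flat on the rim with its grips sprung out. They are about 43 mm apart centre to centre, at (242,230) and (315,230) in the wrist picture. All four cases are unmoved. For case A I turn the wrist camera to the robot's side, away from the bottle.

Emit:
step_arm --increments '[{"dp": [-0.001, 0.015, 0], "roll": -0.145, "claw": 100}, {"dp": [-0.003, 0.04, 0], "roll": -0.29, "claw": 100}, {"dp": [-0.005, 0.07, 0], "roll": -0.435, "claw": 100}, {"dp": [-0.008, 0.1, 0], "roll": -0.58, "claw": 100}, {"dp": [-0.01, 0.13, 0], "roll": -0.725, "claw": 100}, {"dp": [-0.012, 0.16, 0], "roll": -0.87, "claw": 100}, {"dp": [-0.015, 0.19, 0], "roll": -1.015, "claw": 100}, {"dp": [-0.017, 0.215, 0], "roll": -1.16, "claw": 100}, {"dp": [-0.018, 0.23, 0], "roll": -1.305, "claw": 100}, {"dp": [-0.018, 0.23, 0], "roll": -1.45, "claw": 100}, {"dp": [-0.018, 0.23, 0], "roll": -1.595, "claw": 100}, {"dp": [-0.018, 0.23, 0], "roll": -1.74, "claw": 100}]'

```text
t: 13.4
ee_pos: [0.6697, 0.0927, 0.223]
eef_rot: [-179.8, -0.2, 124.7]
contact_force: [-0.0, -0.3, -0.2]
opening: 0.996
gripper_force: 0.0
```

Emit:
step_arm --increments '[{"dp": [0, 0, 0], "roll": -0.145, "claw": 100}, {"dp": [0, 0, 0], "roll": -0.29, "claw": 100}, {"dp": [0, 0, 0], "roll": -0.435, "claw": 100}, {"dp": [0, 0, 0], "roll": -0.58, "claw": 100}, {"dp": [0, 0, 0], "roll": -0.725, "claw": 100}, {"dp": [0, 0, 0], "roll": -0.87, "claw": 100}, {"dp": [0, 0, 0], "roll": -0.932, "claw": 100}, {"dp": [0, 0, 0], "roll": -0.932, "claw": 100}, {"dp": [0, 0, 0], "roll": -0.932, "claw": 100}]'

```text
t: 14.3
ee_pos: [0.6701, 0.0931, 0.2242]
eef_rot: [-180.0, -0.2, 177.8]
contact_force: [-0.8, -0.1, -0.2]
opening: 0.997
gripper_force: 0.0
```

```bash
cat >> h.py <<'E'
def go(x,y,yaw,z):
    s=telemetry.read_state(); p=toolmove(*(np.array([x,y])-s["ee_pos"][:2]))
    print("ee",s["ee_pos"].round(4),"rot",s["eef_rot"].round(2),"q6",s["joint_pos"][5].round(1),"-> tool dx,dy",p[:2].round(4),"dz",(s["ee_pos"][2]-z).round(4),"roll",np.radians((s["eef_rot"][2]-yaw+180)%360-180).round(4))
E
python3 - <<'E'
from h import *
im,i=snap("wrist","w5");go(.6711,.0933,177.8,0)
f=im.astype(int);m=grey(im,110)
print([r for r in rects(m,i,.028) if r[2]>100])
print(topix([[.6711,.0933,.028]],i))
E
```

```text
ee [0.6704 0.0931 0.2247] rot [-1.7999e+02 -1.5000e-01  1.7777e+02] q6 -87.2 -> tool dx,dy [-0.0007  0.0003] dz 0.2247 roll -0.0006
[(0.8251, 0.0767, 135, 81, -30.2), (0.7715, -0.1095, 129, 63, -56.5), (0.6715, 0.0929, 131, 68, -2.3), (0.6593, -0.0971, 130, 68, 2.4), (0.596, 0.3276, 103, 22, 9.2), (0.5977, 0.2884, 154, 114, 4.2), (0.5786, 0.0048, 125, 45, -2.7)]
[[278.67751616 182.6204646 ]]
```

Emit:
step_arm --increments '[{"dp": [-0.001, 0, 0.03], "roll": 0, "claw": 100}, {"dp": [-0.001, 0, 0.07], "roll": 0, "claw": 100}, {"dp": [-0.001, 0, 0.11], "roll": 0, "claw": 100}, {"dp": [-0.001, 0, 0.15], "roll": 0, "claw": 100}, {"dp": [-0.001, 0, 0.18], "roll": 0, "claw": 100}, {"dp": [-0.001, 0, 0.2], "roll": 0, "claw": 100}, {"dp": [-0.001, 0, 0.21], "roll": 0, "claw": 100}, {"dp": [-0.001, 0, 0.217], "roll": 0, "claw": 100}, {"dp": [-0.001, 0, 0.22], "roll": 0, "claw": 100}, {"dp": [-0.001, 0, 0.22], "roll": 0, "claw": 100}]'

```text
t: 15.35
ee_pos: [0.6728, 0.0931, 0.0071]
eef_rot: [180.0, 0.1, 177.8]
contact_force: [-0.3, -0.5, 0.8]
opening: 1.001
gripper_force: 0.0
```

Emit:
step_arm --increments '[{"dp": [0, 0, 0.006], "roll": 0, "claw": 100}, {"dp": [0, 0, 0.006], "roll": 0, "claw": 100}, {"dp": [0, 0, 0.006], "roll": 0, "claw": 85}, {"dp": [0, 0, 0.006], "roll": 0, "claw": 75}, {"dp": [0, 0, 0.006], "roll": 0, "claw": 50}, {"dp": [0, 0, 0.006], "roll": 0, "claw": 0}, {"dp": [0, 0, 0.006], "roll": 0, "claw": 0}, {"dp": [0, 0, 0.006], "roll": 0, "claw": 0}, {"dp": [0, 0, 0.006], "roll": 0, "claw": 0}]'

```text
t: 16.25
ee_pos: [0.6728, 0.0931, 0.0011]
eef_rot: [180.0, 0.1, 177.8]
contact_force: [-0.3, -1.0, 4.7]
opening: 0.78
gripper_force: 71.1
```

Emit:
step_arm --increments '[{"dp": [0, 0, -0.01], "roll": 0, "claw": 0}, {"dp": [0, 0, -0.03], "roll": 0, "claw": 0}, {"dp": [0, 0, -0.06], "roll": 0, "claw": 0}, {"dp": [0, 0, -0.09], "roll": 0, "claw": 0}, {"dp": [0, 0, -0.12], "roll": 0, "claw": 0}, {"dp": [0, 0, -0.15], "roll": 0, "claw": 0}, {"dp": [0, 0, -0.17], "roll": 0, "claw": 0}, {"dp": [0, 0, -0.18], "roll": 0, "claw": 0}, {"dp": [0, 0, -0.18], "roll": 0, "claw": 0}]'

```text
t: 17.15
ee_pos: [0.6724, 0.0931, 0.1813]
eef_rot: [180.0, 0.1, 177.8]
contact_force: [0.4, -0.5, -2.0]
opening: 0.78
gripper_force: 70.3
```

```bash
cat >> h.py <<'E'
PL=(.5275,-.3046,6.3)
def survey(tag):
    t,ti=snap("top",tag); m=grey(t,110)
    print("cases",[r for r in rects(m,ti,.028) if 120<r[2]<138 and 60<r[3]<80],"plinth",[r for r in rects(m,ti,.01) if 195<r[2]<225 and r[3]<160])
E
python3 - <<'E'
from h import *
survey("t6"); im,i=snap("wrist","w6"); np.save("pics/w6.npy",im)
go(PL[0],PL[1],186.3,.2)
E
```

```text
cases [(0.4858, -0.1003, 130, 68, -10.8), (0.6588, -0.0977, 133, 69, 2.4)] plinth [(0.4635, 0.2121, 199, 29, -21.2), (0.5275, -0.3046, 211, 141, 6.3)]
ee [0.6708 0.0931 0.1783] rot [-179.99   -0.19  177.84] q6 -87.2 -> tool dx,dy [ 0.1282 -0.4028] dz -0.0217 roll -0.1477
```

View pics/w6.png

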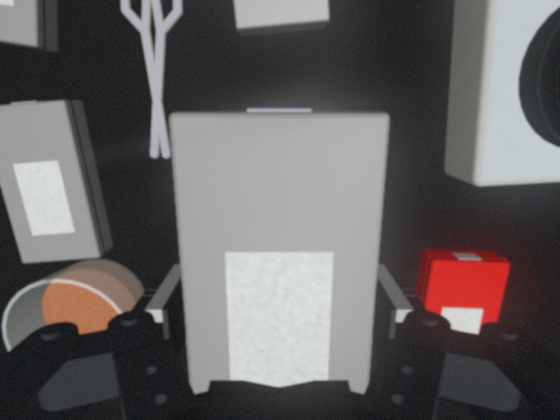

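The wrist view shows the case held level. Its far edge runs from (171,114) to (388,114), square to the tool.

```bash
cat >> h.py <<'E'
def inhand(im,i,ztop):
    """case in hand: far top edge from wrist picture -> centre in tool coords (x,y) and turn"""
    s=telemetry.read_state(); g=cv2.GaussianBlur(cv2.cvtColor(im,cv2.COLOR_RGB2GRAY),(0,0),1).astype(float)
    us=[u for u in range(190,372,6) if not 240<u<318]; vs=[]
    for u in us: 
        d=np.gradient(g[70:160,u]); vs.append(70+d.argmax())
    ui=[];
    for v in range(135,240,6):
        d=np.gradient(g[v,150:230]); e=np.gradient(g[v,340:420]); ui.append((150+d.argmax(),v,340+e.argmin()))
    ui=np.array(ui)
    R_=R.from_euler("xyz",s["eef_rot"],degrees=True).as_matrix()
    T=lambda uv:(np.c_[toplane(uv,i,ztop)-s["ee_pos"][:2],np.zeros(len(uv))]@R_)[:,:2]
    F=T(np.c_[us,vs]); L=T(ui[:,:2]); Q=T(np.c_[ui[:,2],ui[:,1]])
    k=np.polyfit(F[:,1],F[:,0],1); 
    print("far x",np.median(F[:,0]),"slope deg",np.degrees(k[0]),"cx",np.median(F[:,0])-.065,"cy",(np.median(L[:,1])+np.median(Q[:,1]))/2,"w",np.median(L[:,1])-np.median(Q[:,1]))
E
python3 - <<'E'
from h import *
im=np.load("pics/w6.npy");i=optics.camera_info("wrist")
z=telemetry.read_state()["ee_pos"][2];print(z)
for zt in(.027,.024): inhand(im,i,z+zt)
E
```

```text
0.17834534020178391
far x 0.06480977559265824 slope deg -0.2474667501282634 cx -0.00019022440734176027 cy 0.00016325381213809498 w -0.06672536799979309
far x 0.06477475095952902 slope deg -0.24746675012826932 cx -0.00022524904047098449 cy 0.0001637598191170271 w -0.06845726710793448
```

Emit:
step_arm --increments '[{"dp": [0.004, -0.012, 0], "roll": 0, "claw": 0}, {"dp": [0.014, -0.042, 0], "roll": -0.02, "claw": 0}, {"dp": [0.026, -0.082, 0], "roll": -0.04, "claw": 0}, {"dp": [0.04, -0.124, 0], "roll": -0.06, "claw": 0}, {"dp": [0.053, -0.166, 0], "roll": -0.08, "claw": 0}, {"dp": [0.067, -0.208, 0], "roll": -0.1, "claw": 0}, {"dp": [0.08, -0.25, 0], "roll": -0.12, "claw": 0}, {"dp": [0.094, -0.292, 0], "roll": -0.14, "claw": 0}, {"dp": [0.106, -0.332, 0], "roll": -0.148, "claw": 0}, {"dp": [0.117, -0.366, 0], "roll": -0.148, "claw": 0}, {"dp": [0.125, -0.39, 0], "roll": -0.148, "claw": 0}, {"dp": [0.1285, -0.403, 0], "roll": -0.148, "claw": 0}]'

```text
t: 18.45
ee_pos: [0.5259, -0.307, 0.1786]
eef_rot: [179.9, -0.2, -173.9]
contact_force: [0.1, 0.9, -2.6]
opening: 0.788
gripper_force: 70.3
```

Emit:
step_arm --increments '[{"dp": [0, 0, 0.02], "roll": 0, "claw": 0}, {"dp": [0, 0, 0.05], "roll": 0, "claw": 0}, {"dp": [0, 0, 0.08], "roll": 0, "claw": 0}, {"dp": [0, 0, 0.1], "roll": 0, "claw": 0}, {"dp": [0, 0, 0.12], "roll": 0, "claw": 0}, {"dp": [0, 0, 0.13], "roll": 0, "claw": 0}, {"dp": [0, 0, 0.13], "roll": 0, "claw": 0}, {"dp": [0, 0, 0.13], "roll": 0, "claw": 0}]'

```text
t: 19.25
ee_pos: [0.5287, -0.3048, 0.0506]
eef_rot: [-180.0, 0.0, -173.7]
contact_force: [0.3, -1.4, -3.3]
opening: 0.78
gripper_force: 70.2
```

Run:
```python
from h import *
go(PL[0],PL[1],186.3,.012)
im,i=snap("wrist","w7"); np.save("pics/w7.npy",im)
go(PL[0],PL[1],186.3,.012)
```

```text
ee [ 0.5287 -0.3048  0.0506] rot [-1.7999e+02  2.0000e-02 -1.7367e+02] q6 -134.4 -> tool dx,dy [0.0012 0.0003] dz 0.0386 roll 0.0006
ee [ 0.5293 -0.3053  0.0514] rot [-1.7992e+02  9.0000e-02 -1.7367e+02] q6 -134.4 -> tool dx,dy [0.0017 0.0009] dz 0.0394 roll 0.0005
```

Emit:
step_arm --increments '[{"dp": [0.0015, 0.0005, 0.01], "roll": 0, "claw": 0}, {"dp": [0.0015, 0.0005, 0.02], "roll": 0, "claw": 0}, {"dp": [0.0015, 0.0005, 0.03], "roll": 0, "claw": 0}, {"dp": [0.0015, 0.0005, 0.036], "roll": 0, "claw": 0}, {"dp": [0.0015, 0.0005, 0.039], "roll": 0, "claw": 0}, {"dp": [0.0015, 0.0005, 0.039], "roll": 0, "claw": 0}]'

```text
t: 19.9
ee_pos: [0.5269, -0.3044, 0.0113]
eef_rot: [180.0, -0.0, -173.7]
contact_force: [0.2, -0.1, -2.5]
opening: 0.779
gripper_force: 70.3
```

Emit:
step_arm --increments '[{"dp": [0, 0, 0.001], "roll": 0, "claw": 0}, {"dp": [0, 0, 0.001], "roll": 0, "claw": 0}, {"dp": [0, 0, 0.001], "roll": 0, "claw": 85}, {"dp": [0, 0, 0.001], "roll": 0, "claw": 100}, {"dp": [0, 0, 0.001], "roll": 0, "claw": 100}, {"dp": [0, 0, 0.001], "roll": 0, "claw": 100}, {"dp": [0, 0, -0.02], "roll": 0, "claw": 100}, {"dp": [0, 0, -0.06], "roll": 0, "claw": 100}, {"dp": [0, 0, -0.1], "roll": 0, "claw": 100}, {"dp": [0, 0, -0.14], "roll": 0, "claw": 100}, {"dp": [0, 0, -0.17], "roll": 0, "claw": 100}, {"dp": [0, 0, -0.17], "roll": 0, "claw": 100}]'

```text
t: 21.1
ee_pos: [0.5302, -0.307, 0.188]
eef_rot: [-179.5, 0.5, -173.7]
contact_force: [0.2, 0.5, 0.3]
opening: 1.005
gripper_force: 0.0
```

```bash
cat >> h.py <<'E'
def survey_w(tag,zs,show=True):
    im,i=snap("wrist",tag); np.save(f"pics/{tag}.npy",im); m=grey(im,60)
    for z in zs: print("wrist z",z,[r for r in rects(m,i,z) if 110<r[2]<150 and 55<r[3]<85], [r for r in rects(m,i,z) if 195<r[2]<225 and 130<r[3]<150])
E
python3 - <<'E'
from h import *
im,i=snap("wrist","w8"); np.save("pics/w8.npy",im)
im,i=snap("top","t8"); np.save("pics/t8.npy",im); m=grey(im,110)
print([r for r in rects(m,i,.028) if 115<r[2]<138 and 60<r[3]<80])
# case on plinth: darker grey (sat low, v 140..200) inside plinth
v=im.astype(int).mean(2); q=(v>140)&(v<205); q[:,:360]=0;q[:,430:]=0;q[:185]=0;q[275:]=0
print([r for r in rects(cv2.morphologyEx(q.astype(np.uint8),cv2.MORPH_OPEN,np.ones((3,3))),i,.038)])
go(.6588,-.0977,182.4,.2)
E
```

```text
[(0.4827, 0.0978, 130, 68, 2.7), (0.4858, -0.1003, 130, 68, -10.8), (0.6588, -0.0977, 133, 69, 2.4)]
[(0.5323, -0.3037, 130, 70, 7.9)]
ee [ 0.5273 -0.3048  0.1822] rot [-1.7991e+02  9.0000e-02 -1.7369e+02] q6 -134.5 -> tool dx,dy [-0.1535  0.1914] dz -0.0178 roll 0.0683
```

Run:
```python
from h import *
w=np.load("pics/w8.npy"); t=np.load("pics/t8.npy")
cv2.imwrite("pics/j8.png",np.hstack([cv2.resize(w,(440,330)),cv2.resize(t[180:280,350:440],(300,330),interpolation=cv2.INTER_CUBIC)])[:,:,::-1])
```

```text
(no output)
```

View pics/j8.png

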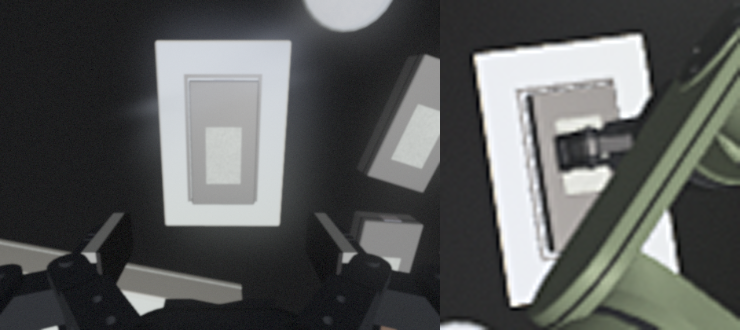

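The wrist view shows case A square inside the outline (case centre ≈ (224,140) in the left half, plinth centre ≈ (223,133)). Now case B.

Emit:
step_arm --increments '[{"dp": [-0.01, 0.013, 0], "roll": 0, "claw": 100}, {"dp": [-0.035, 0.045, 0], "roll": 0.03, "claw": 100}, {"dp": [-0.065, 0.08, 0], "roll": 0.05, "claw": 100}, {"dp": [-0.095, 0.12, 0], "roll": 0.068, "claw": 100}, {"dp": [-0.125, 0.155, 0], "roll": 0.068, "claw": 100}, {"dp": [-0.145, 0.18, 0], "roll": 0.068, "claw": 100}, {"dp": [-0.1535, 0.1915, 0], "roll": 0.068, "claw": 100}, {"dp": [-0.1535, 0.1915, 0], "roll": 0.068, "claw": 100}, {"dp": [-0.1535, 0.1915, 0], "roll": 0.068, "claw": 100}]'

```text
t: 22.1
ee_pos: [0.6574, -0.0975, 0.1799]
eef_rot: [-180.0, -0.2, -177.6]
contact_force: [-0.1, 0.6, 0.6]
opening: 1.0
gripper_force: 0.0
```

Run:
```python
from h import *
im,i=snap("wrist","w9"); m=grey(im,100)
print([r for r in rects(m,i,.028) if 110<r[2]<150])
go(.6588,-.0977,182.4,.001)
im,i=snap("top","t9"); np.save("pics/t9.npy",im);m=grey(im,110)
print([r for r in rects(m,i,.028) if 115<r[2]<138 and 60<r[3]<80])
v=im.astype(int).mean(2); q=(v>140)&(v<205); q[:,:360]=0;q[:,430:]=0;q[:185]=0;q[275:]=0
print(rects(cv2.morphologyEx(q.astype(np.uint8),cv2.MORPH_OPEN,np.ones((3,3))),i,.038))
cv2.imwrite("pics/j9.png",cv2.resize(im[180:280,350:440],(360,400),interpolation=cv2.INTER_CUBIC)[:,:,::-1])
```

```text
[(0.7927, -0.0804, 117, 99, -81.8), (0.7595, -0.294, 114, 86, -9.0), (0.6596, -0.0983, 131, 68, 2.4), (0.576, -0.0092, 128, 44, -3.2)]
ee [ 0.6574 -0.0983  0.1804] rot [-1.7999e+02 -1.2000e-01 -1.7765e+02] q6 -108.3 -> tool dx,dy [-0.0015  0.0005] dz 0.1794 roll -0.0008
[(0.4827, 0.0978, 130, 68, 2.7)]
[(0.5261, -0.303, 141, 70, 6.3)]
```

Emit:
step_arm --increments '[{"dp": [-0.0015, 0, 0.03], "roll": 0, "claw": 100}, {"dp": [-0.0015, 0, 0.07], "roll": 0, "claw": 100}, {"dp": [-0.0015, 0, 0.11], "roll": 0, "claw": 100}, {"dp": [-0.0015, 0, 0.14], "roll": 0, "claw": 100}, {"dp": [-0.0015, 0, 0.16], "roll": 0, "claw": 100}, {"dp": [-0.0015, 0, 0.172], "roll": 0, "claw": 100}, {"dp": [-0.0015, 0, 0.176], "roll": 0, "claw": 100}, {"dp": [-0.0015, 0, 0.176], "roll": 0, "claw": 100}, {"dp": [-0.0015, 0, 0.176], "roll": 0, "claw": 100}]'

```text
t: 23.1
ee_pos: [0.6611, -0.0979, 0.007]
eef_rot: [-179.9, 0.2, -177.6]
contact_force: [-0.0, 0.8, 0.1]
opening: 0.999
gripper_force: 0.0
```

Emit:
step_arm --increments '[{"dp": [0.0015, 0, 0.006], "roll": 0, "claw": 100}, {"dp": [0.0015, 0, 0.006], "roll": 0, "claw": 100}, {"dp": [0.0015, 0, 0.006], "roll": 0, "claw": 85}, {"dp": [0.0015, 0, 0.006], "roll": 0, "claw": 75}, {"dp": [0.0015, 0, 0.006], "roll": 0, "claw": 50}, {"dp": [0.0015, 0, 0.006], "roll": 0, "claw": 0}, {"dp": [0.0015, 0, 0.006], "roll": 0, "claw": 0}, {"dp": [0.0015, 0, 0.006], "roll": 0, "claw": 0}, {"dp": [0.0015, 0, 0.006], "roll": 0, "claw": 0}]'

```text
t: 24.0
ee_pos: [0.659, -0.0973, -0.0]
eef_rot: [-180.0, 0.1, -177.6]
contact_force: [0.9, -0.1, 4.3]
opening: 0.78
gripper_force: 70.7
```

Emit:
step_arm --increments '[{"dp": [0, 0, -0.01], "roll": 0, "claw": 0}, {"dp": [0, 0, -0.03], "roll": 0, "claw": 0}, {"dp": [0, 0, -0.06], "roll": 0, "claw": 0}, {"dp": [0, 0, -0.09], "roll": 0, "claw": 0}, {"dp": [0, 0, -0.12], "roll": 0, "claw": 0}, {"dp": [0, 0, -0.15], "roll": 0, "claw": 0}, {"dp": [0, 0, -0.17], "roll": 0, "claw": 0}, {"dp": [0, 0, -0.18], "roll": 0, "claw": 0}, {"dp": [0, 0, -0.18], "roll": 0, "claw": 0}, {"dp": [0, 0, -0.18], "roll": 0, "claw": 0}]'

```text
t: 25.0
ee_pos: [0.6572, -0.097, 0.1775]
eef_rot: [179.9, -0.2, -177.6]
contact_force: [-0.0, -0.1, -2.8]
opening: 0.78
gripper_force: 69.9
```

Run:
```python
from h import *
im,i=snap("wrist","w10"); inhand(im,i,telemetry.read_state()["ee_pos"][2]+.026)
go(PL[0],PL[1],186.3,.2)
im,i=snap("top","t10"); np.save("pics/t10.npy",im);m=grey(im,110)
print([r for r in rects(m,i,.028) if 115<r[2]<138 and 60<r[3]<80])
```

```text
far x 0.06243145630933039 slope deg -0.27064751020540717 cx -0.0025685436906696113 cy -0.00011052256569709165 w -0.06833814934124016
ee [ 0.6569 -0.0969  0.1769] rot [ 179.93   -0.23 -177.58] q6 -108.3 -> tool dx,dy [ 0.1381 -0.2021] dz -0.0231 roll -0.0678
[(0.4827, 0.0978, 130, 68, 2.7)]
```

Emit:
step_arm --increments '[{"dp": [0.009, -0.013, 0], "roll": 0, "claw": 0}, {"dp": [0.028, -0.041, 0], "roll": -0.03, "claw": 0}, {"dp": [0.053, -0.077, 0], "roll": -0.05, "claw": 0}, {"dp": [0.08, -0.117, 0], "roll": -0.068, "claw": 0}, {"dp": [0.105, -0.154, 0], "roll": -0.068, "claw": 0}, {"dp": [0.125, -0.183, 0], "roll": -0.068, "claw": 0}, {"dp": [0.135, -0.198, 0.005], "roll": -0.068, "claw": 0}, {"dp": [0.138, -0.202, 0.03], "roll": -0.068, "claw": 0}, {"dp": [0.138, -0.202, 0.06], "roll": -0.068, "claw": 0}, {"dp": [0.138, -0.202, 0.09], "roll": -0.068, "claw": 0}, {"dp": [0.138, -0.202, 0.1], "roll": -0.068, "claw": 0}, {"dp": [0.138, -0.202, 0.1], "roll": -0.068, "claw": 0}]'

```text
t: 26.3
ee_pos: [0.5272, -0.3034, 0.0765]
eef_rot: [179.8, -0.2, -173.7]
contact_force: [-0.7, -0.3, -2.1]
opening: 0.778
gripper_force: 69.8
```

Emit:
step_arm --increments '[{"dp": [0, 0, 0], "roll": 0, "claw": 0}, {"dp": [0, 0, 0], "roll": 0, "claw": 0}, {"dp": [0, 0, 0], "roll": 0, "claw": 0}]'

```text
t: 26.6
ee_pos: [0.5303, -0.3057, 0.0813]
eef_rot: [-179.9, 0.2, -173.7]
contact_force: [-0.4, 0.6, -1.6]
opening: 0.784
gripper_force: 69.8
```

Run:
```python
from h import *
im,i=snap("wrist","w11"); np.save("pics/w11.npy",im); inhand(im,i,telemetry.read_state()["ee_pos"][2]+.027)
go(PL[0],PL[1],186.3,.038)
```

```text
far x 0.06244082588298475 slope deg -2.37877868102069 cx -0.002559174117015249 cy 0.00014427098827375293 w -0.07476949433145993
ee [ 0.5301 -0.3055  0.081 ] rot [-1.7988e+02  1.3000e-01 -1.7367e+02] q6 -134.4 -> tool dx,dy [0.0024 0.0012] dz 0.043 roll 0.0004
```

View pics/w11.png

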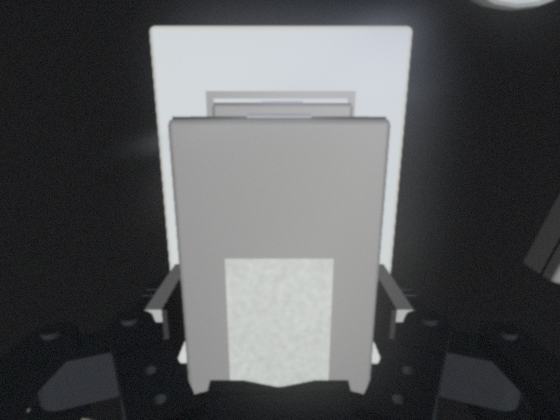

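The view shows case A below, far edge at v≈103 from u 212 to 352. The held case's far edge is at v≈119, with the plinth edges on both sides.

Run:
```python
from h import *
im=np.load("pics/w11.npy"); i=optics.camera_info("wrist"); s=telemetry.read_state()
g=cv2.GaussianBlur(cv2.cvtColor(im,cv2.COLOR_RGB2GRAY),(0,0),.7).astype(int)
for u in(225,340): print(g[86:128,u].tolist())
M=R.from_euler("xyz",s["eef_rot"],degrees=True).as_matrix()
f=lambda uv,z:((np.r_[toplane([uv],i,z)[0]-s["ee_pos"][:2],0])@M)[:2].round(4)
print("lower far edge",f((212,103),.038),f((352,103),.038)," held",f((171,120),.108),f((388,120),.108)," outline",f((207,92),.01),f((355,92),.01),"plinth",f((151,27),.01),f((411,27),.01))
```

```text
[214, 214, 214, 211, 202, 188, 177, 172, 171, 172, 174, 180, 192, 204, 208, 201, 178, 152, 141, 147, 156, 164, 167, 168, 167, 168, 168, 167, 163, 153, 135, 119, 118, 128, 138, 146, 151, 155, 160, 162, 164, 164]
[213, 213, 212, 210, 203, 193, 186, 183, 183, 182, 184, 188, 197, 205, 208, 206, 192, 169, 155, 158, 167, 174, 178, 179, 179, 178, 177, 177, 174, 164, 144, 125, 119, 125, 135, 143, 149, 156, 162, 166, 168, 168]
lower far edge [ 0.0679 -0.0321] [0.0679 0.0348]  held [ 0.0626 -0.0325] [0.0627 0.0328]  outline [ 0.0738 -0.0394] [0.0738 0.0414] plinth [ 0.1062 -0.067 ] [0.1062 0.0688]
```

Emit:
step_arm --increments '[{"dp": [0.0035, 0.001, 0.01], "roll": 0, "claw": 0}, {"dp": [0.0035, 0.001, 0.02], "roll": 0, "claw": 0}, {"dp": [0.0035, 0.001, 0.03], "roll": 0, "claw": 0}, {"dp": [0.0035, 0.001, 0.037], "roll": 0, "claw": 0}, {"dp": [0.0035, 0.001, 0.04], "roll": 0, "claw": 0}, {"dp": [0.0035, 0.001, 0.041], "roll": 0, "claw": 0}, {"dp": [0.0035, 0.001, 0.041], "roll": 0, "claw": 0}]'

```text
t: 27.35
ee_pos: [0.5257, -0.3044, 0.0382]
eef_rot: [-180.0, 0.0, -173.7]
contact_force: [0.8, 0.1, -1.8]
opening: 0.784
gripper_force: 69.9
```

Emit:
step_arm --increments '[{"dp": [0, 0, 0.001], "roll": 0, "claw": 0}, {"dp": [0, 0, 0.001], "roll": 0, "claw": 0}]'

```text
t: 27.55
ee_pos: [0.5258, -0.3046, 0.038]
eef_rot: [-180.0, 0.0, -173.7]
contact_force: [-1.4, 1.0, 2.1]
opening: 0.783
gripper_force: 70.3
```

Emit:
step_arm --increments '[{"dp": [0, 0, 0], "roll": 0, "claw": 85}, {"dp": [0, 0, 0], "roll": 0, "claw": 100}, {"dp": [0, 0, 0], "roll": 0, "claw": 100}, {"dp": [0, 0, 0], "roll": 0, "claw": 100}, {"dp": [0, 0, -0.02], "roll": 0, "claw": 100}, {"dp": [0, 0, -0.05], "roll": 0, "claw": 100}, {"dp": [0, 0, -0.09], "roll": 0, "claw": 100}, {"dp": [0, 0, -0.13], "roll": 0, "claw": 100}, {"dp": [0, 0, -0.155], "roll": 0, "claw": 100}, {"dp": [0, 0, -0.165], "roll": 0, "claw": 100}, {"dp": [0, 0, -0.165], "roll": 0, "claw": 100}, {"dp": [0, 0, -0.165], "roll": 0, "claw": 100}]'

```text
t: 28.75
ee_pos: [0.5246, -0.3036, 0.2004]
eef_rot: [179.9, -0.1, -173.7]
contact_force: [-0.3, 0.2, 0.3]
opening: 0.999
gripper_force: 0.0
```

Run:
```python
from h import *
im,i=snap("wrist","w12"); np.save("pics/w12.npy",im); 
t,ti=snap("top","t12"); m=grey(t,110)
print([r for r in rects(m,ti,.028) if 115<r[2]<138 and 60<r[3]<80])
m=grey(im,60); print([r for r in rects(m,i,.028) if r[2]>90], topix([[.4858,-.1003,.028]],i))
go(.4858,-.1003,169.2,.2)
v=im.astype(int).mean(2); q=((v>90)&(v<195)).astype(np.uint8); q[:, :150]=0; q[:,410:]=0; q[270:]=0
print("stack", rects(cv2.morphologyEx(q,cv2.MORPH_OPEN,np.ones((7,7))),i,.066))
```

```text
[(0.4827, 0.0978, 130, 68, 2.7), (0.4858, -0.1003, 130, 68, -10.8)]
[(0.7263, -0.3366, 154, 73, 84.6), (0.485, -0.1064, 132, 82, -10.8), (0.4861, -0.2915, 312, 202, -15.7)] [[520.26868723 167.92172125]]
ee [ 0.5242 -0.3033  0.1995] rot [ 179.81   -0.2  -173.69] q6 -134.5 -> tool dx,dy [0.0158 0.206 ] dz -0.0005 roll 0.2986
stack [(0.523, -0.3053, 123, 69, 6.3), (0.422, -0.2733, 31, 7, -83.7)]
```

Emit:
step_arm --increments '[{"dp": [0.001, 0.014, 0], "roll": 0.04, "claw": 100}, {"dp": [0.004, 0.044, 0], "roll": 0.09, "claw": 100}, {"dp": [0.008, 0.084, 0], "roll": 0.15, "claw": 100}, {"dp": [0.011, 0.124, 0], "roll": 0.21, "claw": 100}, {"dp": [0.014, 0.164, 0], "roll": 0.26, "claw": 100}, {"dp": [0.016, 0.192, 0], "roll": 0.299, "claw": 100}, {"dp": [0.017, 0.2055, 0.01], "roll": 0.299, "claw": 100}, {"dp": [0.017, 0.2055, 0.03], "roll": 0.299, "claw": 100}, {"dp": [0.017, 0.2055, 0.06], "roll": 0.299, "claw": 100}, {"dp": [0.017, 0.2055, 0.08], "roll": 0.299, "claw": 100}, {"dp": [0.017, 0.2055, 0.08], "roll": 0.299, "claw": 100}, {"dp": [0.017, 0.2055, 0.08], "roll": 0.299, "claw": 100}]'

```text
t: 30.05
ee_pos: [0.4853, -0.1021, 0.1212]
eef_rot: [180.0, -0.1, 169.2]
contact_force: [0.3, 0.6, -0.3]
opening: 0.999
gripper_force: 0.0
```

Run:
```python
from h import *
im,i=snap("wrist","w13"); m=grey(im,60); print([r for r in rects(m,i,.028) if r[2]>90])
go(.4858,-.1003,169.2,.000)
im,i=snap("wrist","w13"); m=grey(im,60); print([r for r in rects(m,i,.028) if r[2]>90])
go(.4858,-.1003,169.2,.000)
```

```text
[(0.5512, -0.0097, 115, 44, -3.4), (0.4845, -0.2622, 131, 76, 6.4), (0.4825, -0.0972, 143, 82, -7.2), (0.4841, 0.0529, 98, 8, 2.6), (0.4848, 0.0683, 132, 22, 0.7), (0.373, -0.1983, 91, 65, 79.2)]
ee [ 0.4863 -0.1024  0.1223] rot [-1.7999e+02  1.0000e-02  1.6918e+02] q6 -101.0 -> tool dx,dy [0.0009 0.002 ] dz 0.1223 roll -0.0004
[(0.5518, -0.0095, 116, 45, -3.3), (0.4851, -0.2619, 133, 76, 6.2), (0.49, 0.0533, 102, 7, 2.6), (0.482, -0.0973, 145, 84, -6.2), (0.4845, 0.0685, 132, 22, 0.8), (0.3732, -0.1982, 91, 63, 79.2)]
ee [ 0.4868 -0.1025  0.1231] rot [-1.7997e+02  1.0000e-01  1.6918e+02] q6 -101.0 -> tool dx,dy [0.0014 0.002 ] dz 0.1231 roll -0.0004
```

Descending with a correction of (0.001, 0.002).

Emit:
step_arm --increments '[{"dp": [0.001, 0.002, 0.03], "roll": 0, "claw": 100}, {"dp": [0.001, 0.002, 0.06], "roll": 0, "claw": 100}, {"dp": [0.001, 0.002, 0.09], "roll": 0, "claw": 100}, {"dp": [0.001, 0.002, 0.108], "roll": 0, "claw": 100}, {"dp": [0.001, 0.002, 0.115], "roll": 0, "claw": 100}, {"dp": [0.001, 0.002, 0.117], "roll": 0, "claw": 100}, {"dp": [0.001, 0.002, 0.117], "roll": 0, "claw": 100}, {"dp": [0.001, 0.002, 0.117], "roll": 0, "claw": 100}]'

```text
t: 30.95
ee_pos: [0.4868, -0.1003, 0.0067]
eef_rot: [-180.0, 0.2, 169.2]
contact_force: [0.7, -0.4, 0.1]
opening: 1.004
gripper_force: 0.0
```

Emit:
step_arm --increments '[{"dp": [0.0005, 0, 0.006], "roll": 0, "claw": 100}, {"dp": [0.0005, 0, 0.006], "roll": 0, "claw": 100}, {"dp": [0.0005, 0, 0.006], "roll": 0, "claw": 85}, {"dp": [0.0005, 0, 0.006], "roll": 0, "claw": 75}, {"dp": [0.0005, 0, 0.006], "roll": 0, "claw": 50}, {"dp": [0.0005, 0, 0.006], "roll": 0, "claw": 0}, {"dp": [0.0005, 0, 0.006], "roll": 0, "claw": 0}, {"dp": [0.0005, 0, 0.006], "roll": 0, "claw": 0}, {"dp": [0.0005, 0, 0.006], "roll": 0, "claw": 0}]'

```text
t: 31.85
ee_pos: [0.4853, -0.0999, -0.0002]
eef_rot: [-180.0, 0.1, 169.2]
contact_force: [-0.5, -0.2, 5.0]
opening: 0.78
gripper_force: 68.9
```

Emit:
step_arm --increments '[{"dp": [0, 0, -0.01], "roll": 0, "claw": 0}, {"dp": [0, 0, -0.03], "roll": 0, "claw": 0}, {"dp": [0, 0, -0.06], "roll": 0, "claw": 0}, {"dp": [0, 0, -0.09], "roll": 0, "claw": 0}, {"dp": [0, 0, -0.12], "roll": 0, "claw": 0}, {"dp": [0, 0, -0.15], "roll": 0, "claw": 0}, {"dp": [0, 0, -0.17], "roll": 0, "claw": 0}, {"dp": [0, 0, -0.18], "roll": 0, "claw": 0}, {"dp": [0, 0, -0.18], "roll": 0, "claw": 0}, {"dp": [0, 0, -0.18], "roll": 0, "claw": 0}]'

```text
t: 32.85
ee_pos: [0.4838, -0.0992, 0.178]
eef_rot: [180.0, -0.1, 169.2]
contact_force: [-1.1, 0.5, -1.3]
opening: 0.783
gripper_force: 68.2
```

Run:
```python
from h import *
im,i=snap("wrist","w14"); inhand(im,i,telemetry.read_state()["ee_pos"][2]+.027)
go(PL[0],PL[1],186.3,.2)
```

```text
far x 0.0625494900787597 slope deg 0.0015584006874233174 cx -0.002450509921240296 cy 0.0009294513158563805 w -0.06854743367256283
ee [ 0.4836 -0.0991  0.1775] rot [179.96  -0.2  169.18] q6 -100.8 -> tool dx,dy [-0.0817 -0.1936] dz -0.0225 roll -0.2988
```

Emit:
step_arm --increments '[{"dp": [-0.005, -0.012, 0], "roll": -0.04, "claw": 0}, {"dp": [-0.017, -0.04, 0], "roll": -0.09, "claw": 0}, {"dp": [-0.033, -0.078, 0], "roll": -0.15, "claw": 0}, {"dp": [-0.05, -0.118, 0], "roll": -0.21, "claw": 0}, {"dp": [-0.065, -0.155, 0], "roll": -0.26, "claw": 0}, {"dp": [-0.076, -0.18, 0], "roll": -0.299, "claw": 0}, {"dp": [-0.08, -0.191, 0.005], "roll": -0.299, "claw": 0}, {"dp": [-0.081, -0.193, 0.025], "roll": -0.299, "claw": 0}, {"dp": [-0.081, -0.193, 0.05], "roll": -0.299, "claw": 0}, {"dp": [-0.081, -0.193, 0.068], "roll": -0.299, "claw": 0}, {"dp": [-0.081, -0.193, 0.07], "roll": -0.299, "claw": 0}, {"dp": [-0.081, -0.193, 0.07], "roll": -0.299, "claw": 0}]'

```text
t: 34.1
ee_pos: [0.5272, -0.3029, 0.1076]
eef_rot: [179.8, -0.2, -173.7]
contact_force: [0.1, -0.4, -1.4]
opening: 0.782
gripper_force: 68.2
```

Emit:
step_arm --increments '[{"dp": [0, 0, 0], "roll": 0, "claw": 0}, {"dp": [0, 0, 0], "roll": 0, "claw": 0}, {"dp": [0, 0, 0], "roll": 0, "claw": 0}]'

```text
t: 34.4
ee_pos: [0.5289, -0.3048, 0.1106]
eef_rot: [-179.9, 0.1, -173.7]
contact_force: [-0.6, -0.6, -2.1]
opening: 0.78
gripper_force: 68.2
```

Run:
```python
from h import *
im,i=snap("wrist","w15"); np.save("pics/w15.npy",im)
go(PL[0],PL[1],186.3,.066)
```

```text
ee [ 0.5288 -0.3048  0.1104] rot [-1.7992e+02  8.0000e-02 -1.7368e+02] q6 -134.4 -> tool dx,dy [0.0012 0.0003] dz 0.0444 roll 0.0003
```

View pics/w15.png

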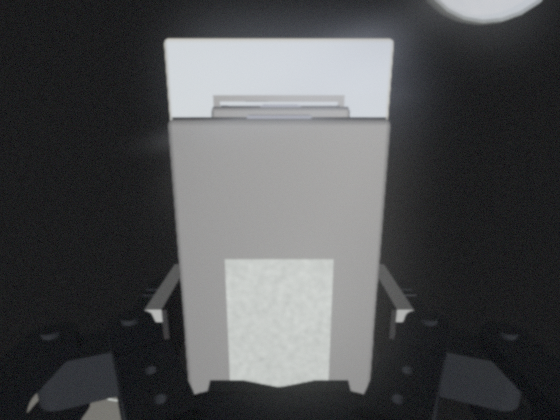

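The held case's far edge is at v≈120. Case B below has its edge at v≈109, u 213 to 349. The outline is at v≈96 and the plinth edge at v≈38, u 165 to 392.

```bash
cat > rel.py <<'E'
from h import *
def rel(name,zl,zheld):
    im=np.load(name); i=optics.camera_info("wrist"); s=telemetry.read_state()
    g=cv2.GaussianBlur(cv2.cvtColor(im,cv2.COLOR_RGB2GRAY),(0,0),.7).astype(int)
    for u in(228,335): print([(v,int(g[v,u])) for v in range(90,126)])
    M=R.from_euler("xyz",s["eef_rot"],degrees=True).as_matrix()
    return lambda uv,z:((np.r_[toplane([uv],i,z)[0]-s["ee_pos"][:2],0])@M)[:2].round(4)
E
python3 - <<'E'
from rel import *
f=rel("pics/w15.npy",0,0)
print("plinth",f((165,38),.01),f((392,38),.01),"outline",f((213,95),.01),f((344,95),.01),"B",f((212,109.5),.066),f((349,109.5),.066),"held",f((171,120),.1374),f((388,120),.1374))
E
```

```text
[(90, 215), (91, 215), (92, 214), (93, 212), (94, 204), (95, 191), (96, 179), (97, 173), (98, 172), (99, 174), (100, 180), (101, 192), (102, 204), (103, 208), (104, 199), (105, 173), (106, 141), (107, 126), (108, 134), (109, 148), (110, 157), (111, 163), (112, 167), (113, 168), (114, 168), (115, 164), (116, 151), (117, 131), (118, 120), (119, 123), (120, 134), (121, 144), (122, 150), (123, 154), (124, 157), (125, 160)]
[(90, 212), (91, 212), (92, 212), (93, 210), (94, 204), (95, 195), (96, 187), (97, 183), (98, 183), (99, 183), (100, 186), (101, 194), (102, 203), (103, 206), (104, 199), (105, 181), (106, 157), (107, 146), (108, 150), (109, 160), (110, 169), (111, 174), (112, 178), (113, 177), (114, 176), (115, 171), (116, 159), (117, 137), (118, 121), (119, 121), (120, 129), (121, 139), (122, 146), (123, 152), (124, 158), (125, 164)]
plinth [ 0.1057 -0.0683] [0.1057 0.0676] outline [ 0.0731 -0.0412] [0.0731 0.0404] B [ 0.065  -0.0325] [0.065  0.0338] held [ 0.0626 -0.0326] [0.0626 0.0328]
```

Emit:
step_arm --increments '[{"dp": [0.0026, 0.0004, 0.01], "roll": 0, "claw": 0}, {"dp": [0.0026, 0.0004, 0.022], "roll": 0, "claw": 0}, {"dp": [0.0026, 0.0004, 0.032], "roll": 0, "claw": 0}, {"dp": [0.0026, 0.0004, 0.039], "roll": 0, "claw": 0}, {"dp": [0.0026, 0.0004, 0.042], "roll": 0, "claw": 0}, {"dp": [0.0026, 0.0004, 0.043], "roll": 0, "claw": 0}, {"dp": [0.0026, 0.0004, 0.043], "roll": 0, "claw": 0}]'

```text
t: 35.15
ee_pos: [0.5258, -0.3045, 0.0662]
eef_rot: [-180.0, 0.0, -173.7]
contact_force: [-0.1, -0.2, -1.7]
opening: 0.785
gripper_force: 68.2
```

Emit:
step_arm --increments '[{"dp": [0, 0, 0.001], "roll": 0, "claw": 0}, {"dp": [0, 0, 0.001], "roll": 0, "claw": 0}]'

```text
t: 35.35
ee_pos: [0.526, -0.3046, 0.0658]
eef_rot: [-180.0, 0.1, -173.7]
contact_force: [-0.1, -0.2, -1.2]
opening: 0.778
gripper_force: 68.3
```

Emit:
step_arm --increments '[{"dp": [0, 0, 0.0005], "roll": 0, "claw": 0}, {"dp": [0, 0, 0.0005], "roll": 0, "claw": 0}]'

```text
t: 35.55
ee_pos: [0.526, -0.3046, 0.0658]
eef_rot: [-180.0, 0.1, -173.7]
contact_force: [-1.4, 0.1, 4.4]
opening: 0.783
gripper_force: 69.0
```

Contact. Release, rise to z≈0.2 and survey.

Emit:
step_arm --increments '[{"dp": [0, 0, 0], "roll": 0, "claw": 85}, {"dp": [0, 0, 0], "roll": 0, "claw": 100}, {"dp": [0, 0, 0], "roll": 0, "claw": 100}, {"dp": [0, 0, 0], "roll": 0, "claw": 100}, {"dp": [0, 0, -0.02], "roll": 0, "claw": 100}, {"dp": [0, 0, -0.05], "roll": 0, "claw": 100}, {"dp": [0, 0, -0.09], "roll": 0, "claw": 100}, {"dp": [0, 0, -0.12], "roll": 0, "claw": 100}, {"dp": [0, 0, -0.135], "roll": 0, "claw": 100}, {"dp": [0, 0, -0.135], "roll": 0, "claw": 100}, {"dp": [0, 0, -0.135], "roll": 0, "claw": 100}]'

```text
t: 36.65
ee_pos: [0.5249, -0.3038, 0.1984]
eef_rot: [179.9, -0.1, -173.7]
contact_force: [0.0, -0.4, -0.1]
opening: 0.999
gripper_force: 0.0
```

Run:
```python
from h import *
t,ti=snap("top","t16"); m=grey(t,110)
r=[r for r in rects(m,ti,.028) if 115<r[2]<138 and 60<r[3]<80];print(r)
im,i=snap("wrist","w16"); np.save("pics/w16.npy",im)
go(.4827,.0978,182.7,.2)
```

```text
[(0.4828, 0.0978, 130, 68, 2.7)]
ee [ 0.5242 -0.3033  0.197 ] rot [ 179.8    -0.2  -173.69] q6 -134.5 -> tool dx,dy [-0.0028  0.4032] dz -0.003 roll 0.063
```

Emit:
step_arm --increments '[{"dp": [0, 0.012, 0], "roll": 0.02, "claw": 100}, {"dp": [0, 0.044, 0], "roll": 0.04, "claw": 100}, {"dp": [0, 0.086, 0], "roll": 0.063, "claw": 100}, {"dp": [0, 0.13, 0], "roll": 0.063, "claw": 100}, {"dp": [-0.001, 0.174, 0], "roll": 0.063, "claw": 100}, {"dp": [-0.001, 0.218, 0], "roll": 0.063, "claw": 100}, {"dp": [-0.001, 0.262, 0], "roll": 0.063, "claw": 100}, {"dp": [-0.001, 0.306, 0], "roll": 0.063, "claw": 100}, {"dp": [-0.001, 0.346, 0], "roll": 0.063, "claw": 100}, {"dp": [-0.001, 0.376, 0], "roll": 0.063, "claw": 100}, {"dp": [-0.001, 0.396, 0], "roll": 0.063, "claw": 100}, {"dp": [-0.001, 0.404, 0], "roll": 0.063, "claw": 100}]'

```text
t: 37.95
ee_pos: [0.4804, 0.0991, 0.1978]
eef_rot: [180.0, -0.2, -177.1]
contact_force: [-0.1, -0.5, -1.2]
opening: 0.999
gripper_force: 0.0
```

Emit:
step_arm --increments '[{"dp": [0, 0, 0.02], "roll": 0, "claw": 100}, {"dp": [0, 0, 0.05], "roll": 0, "claw": 100}, {"dp": [0, 0, 0.08], "roll": 0, "claw": 100}, {"dp": [0, 0, 0.09], "roll": 0, "claw": 100}, {"dp": [0, 0, 0.09], "roll": 0, "claw": 100}, {"dp": [0, 0, 0.09], "roll": 0, "claw": 100}]'

```text
t: 38.55
ee_pos: [0.4828, 0.097, 0.1103]
eef_rot: [-180.0, 0.0, -177.3]
contact_force: [0.0, -1.1, 0.1]
opening: 1.0
gripper_force: 0.0
```

Run:
```python
from h import *
t,ti=snap("top","t17"); np.save("pics/t17.npy",t)
go(.4827,.0978,182.7,0)
im,i=snap("wrist","w17"); m=grey(im,60); print([r for r in rects(m,i,.028) if r[2]>90])
go(.4827,.0978,182.7,0)
# column top from the now clear top view
v=t.astype(int).mean(2); q=(v>140)&(v<205); q[:,:350]=0;q[:,450:]=0;q[:175]=0;q[290:]=0
print(rects(cv2.morphologyEx(q.astype(np.uint8),cv2.MORPH_OPEN,np.ones((3,3))),ti,.094))
```

```text
ee [0.4834 0.0971 0.111 ] rot [-1.7999e+02  1.4000e-01 -1.7732e+02] q6 -91.4 -> tool dx,dy [0.0007 0.0007] dz 0.111 roll -0.0003
[(0.5714, 0.2636, 140, 76, 11.4), (0.5397, 0.0059, 96, 46, -8.0), (0.4833, 0.1033, 172, 111, 10.4)]
ee [0.4837 0.0972 0.1114] rot [-179.99    0.19 -177.31] q6 -91.4 -> tool dx,dy [0.0009 0.0007] dz 0.1114 roll -0.0002
[(0.525, -0.3044, 135, 67, 6.4)]
```

Emit:
step_arm --increments '[{"dp": [0.0005, 0.0005, 0.03], "roll": 0, "claw": 100}, {"dp": [0.0005, 0.0005, 0.06], "roll": 0, "claw": 100}, {"dp": [0.0005, 0.0005, 0.085], "roll": 0, "claw": 100}, {"dp": [0.0005, 0.0005, 0.1], "roll": 0, "claw": 100}, {"dp": [0.0005, 0.0005, 0.106], "roll": 0, "claw": 100}, {"dp": [0.0005, 0.0005, 0.109], "roll": 0, "claw": 100}, {"dp": [0.0005, 0.0005, 0.11], "roll": 0, "claw": 100}, {"dp": [0.0005, 0.0005, 0.11], "roll": 0, "claw": 100}, {"dp": [0.0005, 0.0005, 0.11], "roll": 0, "claw": 100}]'

```text
t: 39.55
ee_pos: [0.4826, 0.0979, 0.0008]
eef_rot: [-180.0, 0.1, -177.3]
contact_force: [0.1, -0.5, 0.4]
opening: 0.998
gripper_force: 0.0
```

Emit:
step_arm --increments '[{"dp": [0, 0, 0], "roll": 0, "claw": 85}, {"dp": [0, 0, 0], "roll": 0, "claw": 75}, {"dp": [0, 0, 0], "roll": 0, "claw": 50}, {"dp": [0, 0, 0], "roll": 0, "claw": 0}, {"dp": [0, 0, 0], "roll": 0, "claw": 0}, {"dp": [0, 0, 0], "roll": 0, "claw": 0}, {"dp": [0, 0, 0], "roll": 0, "claw": 0}]'

```text
t: 40.25
ee_pos: [0.4825, 0.0979, 0.0007]
eef_rot: [-180.0, 0.1, -177.3]
contact_force: [-1.1, -0.2, 5.5]
opening: 0.783
gripper_force: 68.7
```

Emit:
step_arm --increments '[{"dp": [0, 0, -0.01], "roll": 0, "claw": 0}, {"dp": [0, 0, -0.03], "roll": 0, "claw": 0}, {"dp": [0, 0, -0.06], "roll": 0, "claw": 0}, {"dp": [0, 0, -0.09], "roll": 0, "claw": 0}, {"dp": [0, 0, -0.12], "roll": 0, "claw": 0}, {"dp": [0, 0, -0.15], "roll": 0, "claw": 0}, {"dp": [0, 0, -0.18], "roll": 0, "claw": 0}, {"dp": [0, 0, -0.2], "roll": 0, "claw": 0}, {"dp": [0, 0, -0.2], "roll": 0, "claw": 0}, {"dp": [0, 0, -0.2], "roll": 0, "claw": 0}]'

```text
t: 41.25
ee_pos: [0.481, 0.0978, 0.1994]
eef_rot: [180.0, -0.0, -177.3]
contact_force: [-0.3, -0.5, -2.2]
opening: 0.784
gripper_force: 67.8
```

Run:
```python
from h import *
im,i=snap("wrist","w18"); inhand(im,i,telemetry.read_state()["ee_pos"][2]+.027)
go(PL[0],PL[1],186.3,.2)
```

```text
far x 0.06210395541168966 slope deg -0.052165800944169276 cx -0.0028960445883103453 cy -8.80418765708546e-05 w -0.06748354765628967
ee [0.4803 0.0978 0.1983] rot [ 1.800e+02 -1.600e-01 -1.773e+02] q6 -91.3 -> tool dx,dy [-0.0281 -0.4042] dz -0.0017 roll -0.0628
```

Emit:
step_arm --increments '[{"dp": [-0.001, -0.012, 0], "roll": -0.02, "claw": 0}, {"dp": [-0.003, -0.044, 0], "roll": -0.04, "claw": 0}, {"dp": [-0.006, -0.086, 0], "roll": -0.063, "claw": 0}, {"dp": [-0.009, -0.13, 0], "roll": -0.063, "claw": 0}, {"dp": [-0.012, -0.174, 0], "roll": -0.063, "claw": 0}, {"dp": [-0.015, -0.218, 0], "roll": -0.063, "claw": 0}, {"dp": [-0.018, -0.262, 0], "roll": -0.063, "claw": 0}, {"dp": [-0.021, -0.306, 0], "roll": -0.063, "claw": 0}, {"dp": [-0.023, -0.346, 0], "roll": -0.063, "claw": 0}, {"dp": [-0.025, -0.376, 0], "roll": -0.063, "claw": 0}, {"dp": [-0.026, -0.396, 0], "roll": -0.063, "claw": 0}, {"dp": [-0.026, -0.404, 0], "roll": -0.063, "claw": 0}]'

```text
t: 42.5
ee_pos: [0.5257, -0.3056, 0.1977]
eef_rot: [179.9, -0.1, -173.8]
contact_force: [0.6, 0.1, -1.3]
opening: 0.787
gripper_force: 67.8
```

Emit:
step_arm --increments '[{"dp": [0, 0, 0], "roll": 0, "claw": 0}, {"dp": [0, 0, 0.02], "roll": 0, "claw": 0}, {"dp": [0, 0, 0.045], "roll": 0, "claw": 0}, {"dp": [0, 0, 0.058], "roll": 0, "claw": 0}, {"dp": [0, 0, 0.06], "roll": 0, "claw": 0}, {"dp": [0, 0, 0.06], "roll": 0, "claw": 0}, {"dp": [0, 0, 0.06], "roll": 0, "claw": 0}]'

```text
t: 43.2
ee_pos: [0.5275, -0.3047, 0.1412]
eef_rot: [-179.9, 0.1, -173.7]
contact_force: [0.7, 1.1, -1.2]
opening: 0.786
gripper_force: 67.8
```

Run:
```python
from rel import *
im,i=snap("wrist","w19"); np.save("pics/w19.npy",im)
go(PL[0],PL[1],186.3,.0945)
f=rel("pics/w19.npy",0,0)
```

```text
ee [ 0.5276 -0.3049  0.1414] rot [-1.7988e+02  1.2000e-01 -1.7366e+02] q6 -134.5 -> tool dx,dy [0.0001 0.0003] dz 0.0469 roll 0.0006
[(90, 214), (91, 214), (92, 214), (93, 214), (94, 214), (95, 214), (96, 211), (97, 203), (98, 190), (99, 178), (100, 172), (101, 172), (102, 177), (103, 186), (104, 199), (105, 206), (106, 202), (107, 184), (108, 152), (109, 124), (110, 116), (111, 126), (112, 141), (113, 152), (114, 157), (115, 152), (116, 136), (117, 122), (118, 121), (119, 128), (120, 138), (121, 146), (122, 152), (123, 155), (124, 159), (125, 163)]
[(90, 211), (91, 212), (92, 212), (93, 212), (94, 212), (95, 212), (96, 210), (97, 206), (98, 199), (99, 191), (100, 187), (101, 187), (102, 187), (103, 187), (104, 187), (105, 187), (106, 187), (107, 183), (108, 170), (109, 150), (110, 137), (111, 140), (112, 151), (113, 160), (114, 165), (115, 159), (116, 142), (117, 125), (118, 120), (119, 126), (120, 135), (121, 142), (122, 150), (123, 156), (124, 162), (125, 167)]
```

View pics/w19.png

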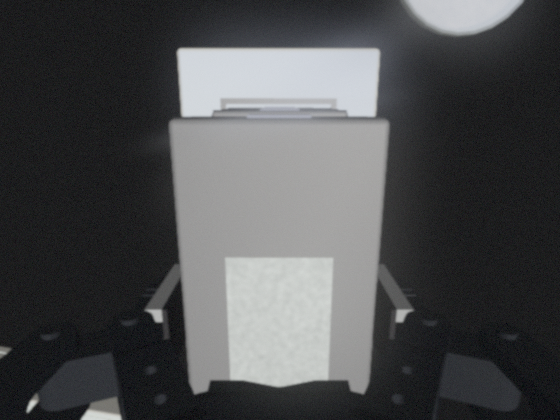

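The held case's edge is at v≈120 and case D's edge below at v≈112, u 211 to 349.

Run:
```python
from rel import *
import io,contextlib
with contextlib.redirect_stdout(io.StringIO()): f=rel("pics/w19.npy",0,0)
print("plinth",f((178,48),.01),f((380,48),.01),"D",f((211,112.3),.094),f((349,112.3),.094),"held",f((171,120),.1684),f((388,120),.1684))
```

```text
plinth [ 0.1043 -0.0688] [0.1043 0.0685] D [ 0.0636 -0.0336] [0.0636 0.0344] held [ 0.0627 -0.0325] [0.0627 0.0328]
```

Emit:
step_arm --increments '[{"dp": [0.0011, 0.0003, 0.012], "roll": 0, "claw": 0}, {"dp": [0.0011, 0.0003, 0.025], "roll": 0, "claw": 0}, {"dp": [0.0011, 0.0003, 0.036], "roll": 0, "claw": 0}, {"dp": [0.0011, 0.0003, 0.042], "roll": 0, "claw": 0}, {"dp": [0.0011, 0.0003, 0.045], "roll": 0, "claw": 0}, {"dp": [0.0011, 0.0003, 0.046], "roll": 0, "claw": 0}, {"dp": [0.0011, 0.0003, 0.046], "roll": 0, "claw": 0}]'

```text
t: 43.95
ee_pos: [0.5254, -0.3044, 0.0948]
eef_rot: [180.0, -0.0, -173.7]
contact_force: [-3.4, 1.8, 5.2]
opening: 0.781
gripper_force: 68.7
```

Contact. Release, rise and check.

Emit:
step_arm --increments '[{"dp": [0, 0, 0], "roll": 0, "claw": 85}, {"dp": [0, 0, 0], "roll": 0, "claw": 100}, {"dp": [0, 0, 0], "roll": 0, "claw": 100}, {"dp": [0, 0, 0], "roll": 0, "claw": 100}, {"dp": [0, 0, -0.02], "roll": 0, "claw": 100}, {"dp": [0, 0, -0.05], "roll": 0, "claw": 100}, {"dp": [0, 0, -0.09], "roll": 0, "claw": 100}, {"dp": [0, 0, -0.12], "roll": 0, "claw": 100}, {"dp": [0, 0, -0.15], "roll": 0, "claw": 100}, {"dp": [0, 0, -0.17], "roll": 0, "claw": 100}]'

```text
t: 44.95
ee_pos: [0.5263, -0.3049, 0.2667]
eef_rot: [-179.8, 0.2, -173.7]
contact_force: [0.2, -0.5, -0.1]
opening: 1.001
gripper_force: 0.0
```

Emit:
step_arm --increments '[{"dp": [0, 0.04, 0], "roll": 0, "claw": 100}, {"dp": [0, 0.08, 0], "roll": 0, "claw": 100}, {"dp": [0, 0.12, 0], "roll": 0, "claw": 100}, {"dp": [0, 0.16, 0], "roll": 0, "claw": 100}, {"dp": [0, 0.2, 0], "roll": 0, "claw": 100}, {"dp": [0, 0.24, 0], "roll": 0, "claw": 100}, {"dp": [0, 0.28, 0], "roll": 0, "claw": 100}, {"dp": [0, 0.3, 0], "roll": 0, "claw": 100}, {"dp": [0, 0.3, 0], "roll": 0, "claw": 100}]'

```text
t: 45.85
ee_pos: [0.492, -0.0036, 0.2638]
eef_rot: [180.0, 0.0, -173.4]
contact_force: [0.3, -0.3, 0.2]
opening: 1.0
gripper_force: 0.0
```

Run:
```python
from h import *
t,ti=snap("top","t20"); s,si=snap("scene","s20")
v=t.astype(int).mean(2); q=(v>140)&(v<205); q[:,:350]=0;q[:,450:]=0;q[:175]=0;q[290:]=0
print(rects(cv2.morphologyEx(q.astype(np.uint8),cv2.MORPH_OPEN,np.ones((3,3))),ti,.122))
p=topix([[.5275,-.3046,.06],[.59,.31,.12]],si).astype(int);print(p)
c=lambda q,a:cv2.resize(s[max(q[1]-a,0):q[1]+a,max(q[0]-a,0):q[0]+a],(390,390),interpolation=cv2.INTER_CUBIC)
cv2.imwrite("pics/j20.png",np.hstack([c(p[0],60),c(p[1],50)])[:,:,::-1])
```

```text
[(0.5257, -0.3053, 133, 69, 6.4)]
[[228 164]
 [335 265]]
```

View pics/j20.png

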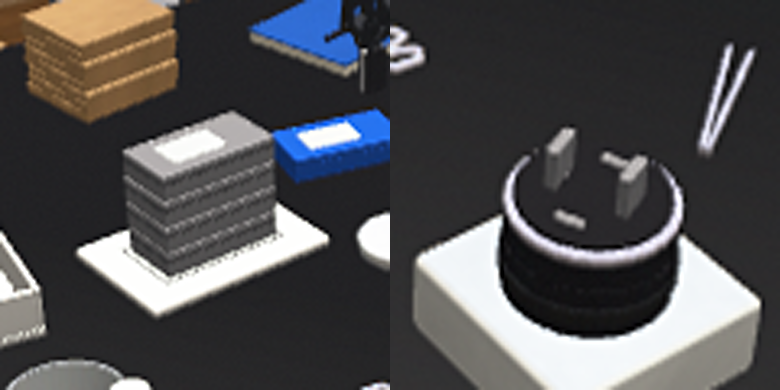

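The left crop shows a square column of four cases at (200,195), in line with the outline. The right crop shows the cap flush on the rim at (590,215) with its grips out. I hand the job in.

```bash
python3 -c "
from workcell import arm; print(arm.finish_job())"
```

```text
the job is handed in; nothing more can be done
None
```

The job is handed in at about 46 s: the cap is fully home on the lens with its grips sprung out, and all four grey cases stand in one square column within about 2 mm of the plinth's centre, in line with the outline.

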